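Stow the measuring dippers in the latched chest

TASK

Lift the chest's paddle to free its latch and swing the lid well open. Put the largest dipper flat on the chest floor and nest all the other dippers that are there upright inside one another in order of size, every one fully down, with the handles fanned out well apart so that none touches another. Then shut the lid until the latch has caught, and leave the two little lidded jars where they stand.

Things in the scene. Friction and masses are not known exactly. Their poses are not given: they have to be found in the camera images.
- chest: Blue steel chest, fixed, 240 (its x) x 290 (y) x 100 mm high; walls, floor 5 mm; flat lid 7 mm thick on top. Origin: centre of underside, z up. Lid hinge axis at x +120, z 100 mm, along y; paddle latch at the middle of the -x side, which faces world -y (within 9 deg); +y faces the robot. Inside front middle, striker and pawl fill z above 68 mm at x below -80 mm.
- lid (a joint): Chest lid, rad: 0 shut, 1.57 upright, 1.75 wide open (stop). 240 mm from hinge to free edge. Stiff hinge (0.9 N m) stays wherever it is left; raising the edge takes 6 N. Shut, a hidden pawl under the lid hooks below the striker and holds it until the paddle is lifted over 0.35 rad. Pressing the free edge right down (5 to 15 N) lets the pawl snap in again.
- paddle (a joint): Latch paddle, rad: 0 at rest (level), 0.6 fully lifted (stop). Hinged on the lid, axis parallel to the lid's hinge, 225 mm from it and, lid shut, 113 mm above the table. Springs back to rest (1 to 2 N at the grip point). Lifting it withdraws the pawl; at its stop, lifting on raises the lid.
- paddle_grip (a point): Grip point of the paddle: steel plate 62 long, 44 wide (along chest y), 12 mm thick, sticking out 52 mm beyond the chest's -x side, free at both sides and beneath. Point at half thickness, 45 mm from the paddle's axis, 30 mm out from the chest. Can be pinched from above across the 44 mm and turns between the fingers as it rises.
- dipper_a: Steel dipper, largest of the set: round bowl 116 mm outside diameter, 42 high, wall 3, floor 4 mm, upright. Bar handle 14 wide, 12 thick, 42 to 54 mm above the underside, along its +x to 115 mm from the bowl axis. Origin: centre of underside. Always there.
- dipper_a_end (a point): End of the handle of dipper_a: on its centre line, 115 mm from the bowl's axis, 48 mm above the underside.
- dipper_b: Steel dipper, second largest: round bowl 98 mm outside diameter, 42 high, wall 3, floor 4 mm, upright. Bar handle 14 wide, 12 thick, 42 to 54 mm above the underside, along its +x to 115 mm from the bowl axis. Origin: centre of underside. May be absent. Nested, its floor rests on the next larger one's floor; its handle passes over the larger rims.
- dipper_b_end (a point): End of the handle of dipper_b: on its centre line, 115 mm from the bowl's axis, 48 mm above the underside.
- dipper_c: Steel dipper, middle size: round bowl 80 mm outside diameter, 42 high, wall 3, floor 4 mm, upright. Bar handle 14 wide, 12 thick, 42 to 54 mm above the underside, along its +x to 115 mm from the bowl axis. Origin: centre of underside. May be absent. Nested, its floor rests on the next larger one's floor; its handle passes over the larger rims.
- dipper_c_end (a point): End of the handle of dipper_c: on its centre line, 115 mm from the bowl's axis, 48 mm above the underside.
- dipper_d: Steel dipper, second smallest: round bowl 62 mm outside diameter, 42 high, wall 3, floor 4 mm, upright. Bar handle 14 wide, 12 thick, 42 to 54 mm above the underside, along its +x to 115 mm from the bowl axis. Origin: centre of underside. May be absent. Nested, its floor rests on the next larger one's floor; its handle passes over the larger rims.
- dipper_d_end (a point): End of the handle of dipper_d: on its centre line, 115 mm from the bowl's axis, 48 mm above the underside.
- dipper_e: Steel dipper, smallest: round bowl 44 mm outside diameter, 42 high, wall 3, floor 4 mm, upright. Bar handle 14 wide, 12 thick, 42 to 54 mm above the underside, along its +x to 115 mm from the bowl axis. Origin: centre of underside. May be absent. Nested, its floor rests on the next larger one's floor; its handle passes over the larger rims.
- dipper_e_end (a point): End of the handle of dipper_e: on its centre line, 115 mm from the bowl's axis, 48 mm above the underside.
- jar_near: Bystander: small lidded jar, 34 mm across, 45 mm high; leave it where it is.
- jar_far: Bystander: small lidded jar, 34 mm across, 45 mm high; leave it where it is.
Mind the look-alikes: they are no part of the job. What is shaped like the dipper_c but orange or turquoise is not meant.

How it is judged:
By the outcome, as a careful person would: the job done as asked, in the order asked, and still so for the second after the job is handed in, with the robot touching nothing.
Of dipper_b, dipper_c, dipper_d, dipper_e only 2 to 4 are there at a start; the rules pass over those that are not, and their reading is None.
At some moment in a run one of dipper_a, dipper_b, dipper_c, dipper_d, dipper_e may be knocked a few centimetres aside while the robot is not near it.
It also fails if it takes over 210 s, if anything falls off the work surface, if the arm or the gripper's body presses on something with over 40 N, if the wrist force passes 120 N, or if a joint passes its speed limit or range.

ROBOT

A 7-joint arm with a two-finger parallel gripper is mounted at the origin on the work surface. World frame = base frame: x ahead of the robot, y to its left, z up, the work surface at z = 0. Lengths are in m, angles in rad, forces in N, time in s.
With the tool pointing down it reaches from about 0.4 to 0.85 m from the base axis. Payload 10.4 kg.
Tool frame: the origin (TCP) lies at the very end of the fingers, on their centre line; the grasp point (between the pads) lies 19 mm behind it; z points along the fingers, y is the line along which they close (so a half turn about z gives the same grasp; the last joint's range is limited). The gripper opens to 87 mm and grips with 3 to 60 N. Pads are 19 mm wide; open, the fingers measure 117 mm over their backs; the gripper's body (75 mm by 190 mm) begins 51 mm behind the grasp point.
Start: joints at [1.258, 0.332, -0.065, 1.46, 0.022, 1.35, -0.088], TCP at [0.179, -0.599, 0.223] pointing down, gripper open.
Joint ranges: [-2.6, 2.6], [-0.5, 2.12], [-1.47, 1.34], [0.16, 2.42], [-1.27, 4.41], [0.06, 2.06], [-2.6, 2.6]. Speed limits (rad/s): [2.22, 2.22, 2.79, 2.79, 3.14, 3.14, 3.14].

INTERFACE

Orientations are given as a unit quaternion [w, x, y, z].
In Python, from workcell import r gives the robot as it stands.
- The arm moves only by the tool play_rows, never from a script. Its arguments are lists of equal length, an entry for each row: "dp": the shift along the tool's x, y, z in units of 25 mm (1.0 is 25 mm), a list of three; "rot": the turn, a rotation vector about the tool's x, y, z in rad, a list of three. A call has exactly 10 rows; each row shifts and turns the commanded pose from where the row before left it, along the tool's axes as they then stand; what a row does not reach is not made up. A row lasts 1/8 s, in which the tool goes at most 62.5 mm and 10.7 degrees, less where a joint would pass 70% of its speed; a pose out of reach is approached as far as the arm can. A call is refused whole if a number of a shift passes 1 or a number of a turn 0.188, either way. A call with a gripper value outside its range is refused whole. "claw" is the opening, from 0 (shut) to 1 (fully open), set as the call begins (left out, the last holds). The fingers move at their own pace and stop on an object; the grip force is fixed at half the most. Time passes only in rows, so rows that do not move let the fingers close, or fill a call up. It gives the time, the measured TCP pose, the force, the opening and the grip force at its end, in the units of the state.
- r.read_state(): the state, without advancing time (a new reading comes with each control period).
- r.grab_frame(name): name is "scene" or "top"; returns a dict with "pixels" (420x560x3 uint8, red, green, blue), "fovy" (degrees; the focal length in pixels is half the picture's height over the tangent of half this angle, whatever the lens; pixels are square), "cx", "cy" (the principal point, pixels), "rvec" (rotation vector, rad) and "tvec" (3), from world to camera coordinates, as OpenCV has them. Camera axes: x right, y down, z forward; pixel columns grow to the right and rows downward; lengths in m; the calibration is good to about 2 mm. A picture is of the moment at which its call begins. There is no depth.
- r.finish_job(): hands the job in; it is judged then, once.
Trained networks look in a picture, given as the dict that the camera call returned (one of the last four; its "shot" number tells which), for a name from the list of things; names that differ only in an ending like _2 or _b are one class to them, and where a whole thing is asked for, a point or a joint stands for the part that bears it (a point fixed in the world has none). Each returns a list of dicts, best first, with "score" (0 to 1); they miss things now and then, are a little off and sometimes report something else, mostly with a low value. They report only what shows in the picture. A call takes as long as a camera call. They do not tell look-alikes from the thing itself.
- r.find_in(label, picture): "centre" ([x, y, z] in m, in world coordinates, good to about 4 mm: the middle of the surface that is visible of it).
- r.tip_of(label, picture): "centre" ([x, y, z] in m, in world coordinates, good to about 4 mm: a listed point, or the origin of a listed thing).
The state is a dict: "t": time; "joints": joint angles; "joint_vel": joint speeds; "tau": joint torques, N m; "position": TCP position; "ee_rot": TCP orientation; "ft_force": force on the tool from outside, world axes, zero at the start; "ft_torque": the same for the moment, N m; "width": finger opening in m; "grip_force": force on a finger pad.
Only numpy, scipy, OpenCV 4.12 (cv2) and the standard library are available. Lean on these libraries where they do the work, as an engineer would, in place of code of your own. Each camera call takes 0.05 s, during which the arm holds its last target. There are 200 camera calls.

## Working session

There is one attempt and no reset: what is moved stays moved. The work goes in short steps, Python scripts to look and compute and a tool call to move; the robot and the scene stay as the last step left them, time stands still between calls to the robot, and variables do not carry over. Pictures are saved under pics/ and viewed, at most 14 in all, crops included, and the job is handed in when it is done.

Besides the shell and the picture viewer there is one more tool, called after "Emit:" as a command line: name --argument value ..., lists and objects as JSON in quotes. play_rows: Moves the arm, as the interface text tells. Its arguments: {"type":"object","properties":{"dp":{"type":"array"},"rot":{"type":"array"},"claw":{"type":"number"}},"required":["dp","rot"]}

```bash
ls; mkdir -p pics; cat > h.py <<'E'
import numpy as np, cv2
from scipy.spatial.transform import Rotation as R
from workcell import r
def save(f,n): cv2.imwrite(f'pics/{n}.png',cv2.cvtColor(f['pixels'],cv2.COLOR_RGB2BGR))
def cam(f):
    F=f['pixels'].shape[0]/2/np.tan(np.radians(f['fovy'])/2)
    K=np.array([[F,0,f['cx']],[0,F,f['cy']],[0,0,1]]); return K,np.array(f['rvec'],float),np.array(f['tvec'],float)
def proj(f,P):
    K,rv,tv=cam(f); return cv2.projectPoints(np.array(P,float).reshape(-1,3),rv,tv,K,None)[0].reshape(-1,2)
def unproj(f,u,v,z):
    K,rv,tv=cam(f); M=cv2.Rodrigues(rv)[0]; d=M.T@np.linalg.inv(K)@[u,v,1]; o=-M.T@tv
    return o+d*(z-o[2])/d[2]
def st():
    s=r.read_state(); q=s['ee_rot']; m=R.from_quat([q[1],q[2],q[3],q[0]]).as_matrix()
    return s,np.array(s['position']),m
def go(target,yaw=None):
    """tool-frame shift to world target in 25mm units; yaw= wanted world angle of tool y"""
    s,p,m=st(); print('t',round(s['t'],2),'p',p.round(4),'toolx',m[:,0].round(3),'tooly',m[:,1].round(3),'shift',((m.T@(np.array(target)-p))/0.025).round(2))
E
python3 - <<'E'
from h import *
s,p,m=st(); print(p,m.round(3),s['width'])
a=r.grab_frame('scene'); b=r.grab_frame('top'); save(a,'s0'); save(b,'t0')
for f in (a,b):
  print('cam',cam(f)[2])
  for n in ['chest','paddle_grip','jar_near']+['dipper_%s'%c for c in 'abcde']+['dipper_%s_end'%c for c in 'abcde']:
    print(n,[(np.round(d['centre'],3).tolist(),round(d['score'],2)) for d in r.tip_of(n,f)[:5]])
E
```

```text
pics
[ 0.17846255 -0.59856903  0.22174097] [[ 0.958  0.286 -0.   ]
 [ 0.286 -0.958  0.001]
 [-0.    -0.001 -1.   ]] 0.08672992620040808
cam [-0.11345004 -0.31162835  1.74215632]
chest [([0.58, 0.183, 0.002], 0.96)]
paddle_grip [([0.593, 0.03, 0.116], 0.93), ([0.539, -0.154, 0.002], 0.53)]
jar_near [([0.434, -0.226, 0.001], 0.74)]
dipper_a [([0.537, -0.309, 0.002], 0.96), ([0.558, -0.44, 0.001], 0.94), ([0.699, -0.225, 0.001], 0.9), ([0.276, 0.143, 0.001], 0.85), ([0.584, -0.659, 0.002], 0.73)]
dipper_b [([0.537, -0.309, 0.002], 0.96), ([0.558, -0.44, 0.001], 0.94), ([0.699, -0.225, 0.001], 0.9), ([0.276, 0.143, 0.001], 0.85), ([0.584, -0.659, 0.002], 0.73)]
dipper_c [([0.537, -0.309, 0.002], 0.96), ([0.558, -0.44, 0.001], 0.94), ([0.699, -0.225, 0.001], 0.9), ([0.276, 0.143, 0.001], 0.85), ([0.584, -0.659, 0.002], 0.73)]
dipper_d [([0.537, -0.309, 0.002], 0.96), ([0.558, -0.44, 0.001], 0.94), ([0.699, -0.225, 0.001], 0.9), ([0.276, 0.143, 0.001], 0.85), ([0.584, -0.659, 0.002], 0.73)]
dipper_e [([0.537, -0.309, 0.002], 0.96), ([0.558, -0.44, 0.001], 0.94), ([0.699, -0.225, 0.001], 0.
[... 1004 characters left out ...]
), ([0.698, -0.224, -0.004], 0.65), ([0.275, 0.147, 0.004], 0.64)]
dipper_d [([0.561, -0.442, -0.002], 0.95), ([0.542, -0.309, 0.001], 0.71), ([0.707, -0.372, -0.002], 0.66), ([0.698, -0.224, -0.004], 0.65), ([0.275, 0.147, 0.004], 0.64)]
dipper_e [([0.561, -0.442, -0.002], 0.95), ([0.542, -0.309, 0.001], 0.71), ([0.707, -0.372, -0.002], 0.66), ([0.698, -0.224, -0.004], 0.65), ([0.275, 0.147, 0.004], 0.64)]
dipper_a_end [([0.448, -0.439, 0.05], 0.95)]
dipper_b_end [([0.595, -0.398, 0.048], 0.56)]
dipper_c_end [([0.547, -0.55, 0.05], 0.82), ([0.362, 0.224, 0.049], 0.76), ([0.426, -0.302, 0.045], 0.58)]
dipper_d_end [([0.585, -0.208, 0.049], 0.86)]
dipper_e_end [([0.425, -0.134, 0.046], 0.59)]
```

View pics/s0.png

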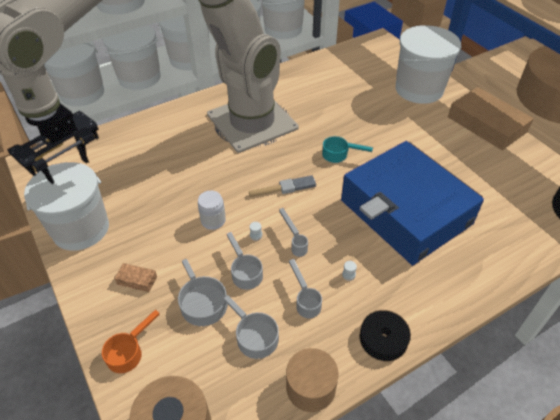

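View pics/t0.png

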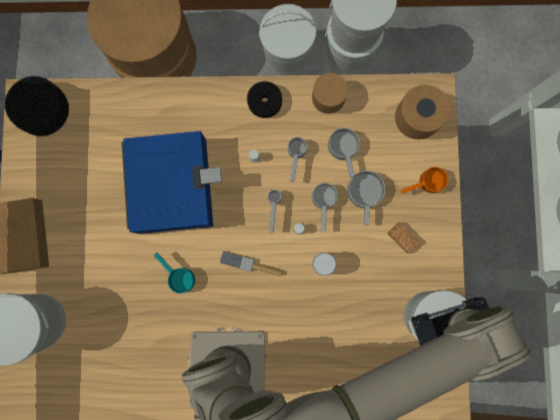

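Scene view: the chest is at (410,200), with its paddle at (377,207). The five steel dippers are a (203,300), b (258,335), c (247,272), d (309,302) and e (299,244). The jars are at (256,231) and (350,270). The orange and turquoise dippers are look-alikes. The top view agrees. Next I'll measure precisely.

```bash
cat >> h.py <<'E'
def dips(frames=None,n=2):
    """averaged bowl origins and handle ends from both cameras: returns lists of (pos,count)"""
    O=[];E=[]
    for k in range(n):
        for nm in ('scene','top'):
            f=r.grab_frame(nm)
            O+=[np.array(d['centre']) for d in r.tip_of('dipper_a',f) if d['score']>.3]
            for c in 'abcde': E+=[np.array(d['centre']) for d in r.tip_of('dipper_%s_end'%c,f) if d['score']>.3]
    def cl(L):
        out=[]
        for p in L:
            for g in out:
                if np.linalg.norm(np.mean(g,0)[:2]-p[:2])<.03: g.append(p);break
            else: out.append([p])
        return [(np.median(g,0),len(g)) for g in out if len(g)>=2]
    O,E=cl(O),cl(E)
    for o,n1 in O:
        for e,n2 in E:
            d=e[:2]-o[:2]; L=np.linalg.norm(d)
            if .10<L<.13: print('bowl',o.round(4),n1,'end',e.round(4),n2,'ang',np.degrees(np.arctan2(d[1],d[0])).round(1),'L',L.round(3))
    print('unp',[(o.round(3).tolist(),n) for o,n in O])
E
python3 - <<'E'
from h import *
dips(n=3)
P=[]
for nm in ('scene','top'):
  f=r.grab_frame(nm)
  P+=[d['centre'] for d in r.tip_of('paddle_grip',f)[:1]]
  hsv=cv2.cvtColor(f['pixels'],cv2.COLOR_RGB2HSV)
  m=cv2.inRange(hsv,(105,120,40),(125,255,255))
  c=sorted(cv2.findContours(m,0,2)[0],key=cv2.contourArea)
  for q in c[::-1][:3]:
    if nm=='top':
      ap=cv2.approxPolyDP(cv2.convexHull(q),6,True)[:,0]; print(cv2.contourArea(q),ap.tolist(),[unproj(f,u,v,.107)[:2].round(3).tolist() for u,v in ap])
  C=[d['centre'] for d in r.tip_of('chest',f)[:1]]; print('chest',C)
print(P)
cv2.imwrite('pics/z.png',cv2.cvtColor(cv2.resize(f['pixels'][120:245,110:235],(600,600),interpolation=cv2.INTER_CUBIC),cv2.COLOR_RGB2BGR))
E
```

```text
bowl [ 0.5358 -0.1503  0.0011] 5 end [ 0.4251 -0.1383  0.0456] 7 ang 173.8 L 0.111
bowl [0.2763 0.1458 0.0011] 5 end [0.3619 0.2206 0.047 ] 5 ang 41.1 L 0.114
bowl [ 5.605e-01 -4.407e-01  1.000e-04] 5 end [ 0.4437 -0.4381  0.0469] 6 ang 178.7 L 0.117
bowl [ 5.605e-01 -4.407e-01  1.000e-04] 5 end [ 0.5497 -0.5502  0.0505] 5 ang -95.6 L 0.11
bowl [ 0.5864 -0.6586  0.001 ] 6 end [ 0.5497 -0.5502  0.0505] 5 ang 108.7 L 0.114
bowl [ 7.082e-01 -3.735e-01 -5.000e-04] 6 end [ 0.5949 -0.3962  0.0486] 5 ang -168.7 L 0.116
bowl [ 0.5387 -0.3116  0.0015] 6 end [ 0.5949 -0.3962  0.0486] 5 ang -56.4 L 0.102
bowl [ 0.5387 -0.3116  0.0015] 6 end [ 0.4274 -0.2992  0.0468] 6 ang 173.6 L 0.112
bowl [ 0.5387 -0.3116  0.0015] 6 end [ 0.5862 -0.207   0.0478] 6 ang 65.6 L 0.115
bowl [ 6.978e-01 -2.245e-01  2.000e-04] 6 end [ 0.5862 -0.207   0.0478] 6 ang 171.1 L 0.113
unp [([0.536, -0.15, 0.001], 5), ([0.276, 0.146, 0.001], 5), ([0.56, -0.441, 0.0], 5), ([0.586, -0.659, 0.001], 6), ([0.708, -0.374, -0.0], 6), ([0.539, -0.312, 0.002], 6), ([0.698, -0.224, 0.0], 6)]
chest [[0.5848, 0.1824, -0.0014]]
7301.0 [[200, 132], [211, 225], [131, 231], [124, 139]] [[0.73, 0.074], [0.444, 0.038], [0.428, 0.279], [0.711, 0.308]]
0.0 [[0, 160], [0, 151]] [[0.65, 0.689], [0.678, 0.69]]
chest [[0.5829, 0.1791, -0.0028]]
[[0.5933, 0.0313, 0.1148], [0.5904, 0.0273, 0.1137]]
```

View pics/z.png

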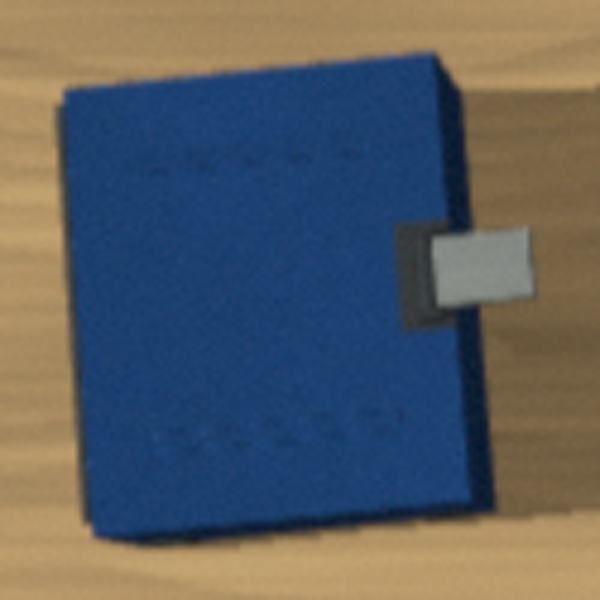

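Crop: the lid corners are at crop pixels (65,90), (433,53), (468,500) and (97,532). The paddle plate runs from (433,237) to (535,297).

```bash
python3 - <<'E'
from h import *
f=r.grab_frame('top')
c=[unproj(f,u/4.8+110-.4,v/4.8+120-.4,.107)[:2] for u,v in [(65,90),(433,53),(468,500),(97,532)]]
c=np.array(c);print(c.round(4),'centre',c.mean(0).round(4))
e=[c[0]-c[1],c[3]-c[2],]; print([np.degrees(np.arctan2(v[1],v[0])).round(2) for v in e],'y-edges',[np.degrees(np.arctan2(v[1],v[0])).round(2) for v in (c[3]-c[0],c[2]-c[1])],[np.linalg.norm(v).round(4) for v in (e[0],e[1],c[3]-c[0],c[2]-c[1])])
p=[unproj(f,u/4.8+110-.4,v/4.8+120-.4,.119)[:2].round(4) for u,v in [(433,237),(528,228),(537,297),(438,307)]];print(p)
E
```

```text
[[0.7131 0.3103]
 [0.7345 0.0745]
 [0.4478 0.0497]
 [0.4297 0.2828]] centre [0.5813 0.1793]
[np.float64(95.19), np.float64(94.45)] y-edges [np.float64(-174.45), np.float64(-175.07)] [np.float64(0.2368), np.float64(0.2337), np.float64(0.2848), np.float64(0.2878)]
[array([0.6128, 0.0712]), array([0.618 , 0.0114]), array([0.574 , 0.0055]), array([0.5683, 0.0676])]
```

Emit:
play_rows --dp '[[0, 0, 0], [0, 0, 0], [0, 0, 0], [0, 0, 0], [0, 0, 0], [0, 0, 0], [0, 0, 0], [0, 0, 0], [0.9, 0.7, 0], [0.9, 0.7, 0]]' --rot '[[0, 0, -0.171], [0, 0, -0.171], [0, 0, -0.171], [0, 0, -0.171], [0, 0, -0.171], [0, 0, -0.171], [0, 0, -0.171], [0, 0, -0.171], [0, 0, 0], [0, 0, 0]]' --claw 0.85

```text
t: 5.1
position: [0.2098, -0.5505, 0.2224]
ee_rot: [0.0, 0.676, 0.737, 0.0]
ft_force: [0.3, -0.5, 0.5]
width: 0.0739
grip_force: 0.0
```

Emit:
play_rows --dp '[[1, 0.8, 0], [1, 0.8, 0], [1, 0.8, 0], [1, 0.8, 0], [1, 0.8, 0], [1, 0.8, 0], [1, 0.8, 0], [1, 0.8, 0], [1, 0.8, 0], [1, 0.8, 0]]' --rot '[[0, 0, 0], [0, 0, 0], [0, 0, 0], [0, 0, 0], [0, 0, 0], [0, 0, 0], [0, 0, 0], [0, 0, 0], [0, 0, 0], [0, 0, 0]]'

```text
t: 6.35
position: [0.3876, -0.2838, 0.2227]
ee_rot: [0.0, 0.676, 0.737, -0.0]
ft_force: [0.2, -0.9, 0.9]
width: 0.0742
grip_force: 0.0
```

```bash
python3 -c "
from h import *
go([.5948,.0316,.22])"
```

```text
t 6.35 p [ 0.3876 -0.2838  0.2227] toolx [-0.087  0.996 -0.001] tooly [0.996 0.087 0.   ] shift [11.85  9.35  0.11]
```

Emit:
play_rows --dp '[[1, 0.8, 0], [1, 0.8, 0], [1, 0.8, 0], [1, 0.8, 0], [1, 0.8, 0], [1, 0.8, 0], [1, 0.8, 0], [1, 0.8, 0], [1, 0.8, 0], [1, 0.8, 0]]' --rot '[[0, 0, 0], [0, 0, 0], [0, 0, 0], [0, 0, 0], [0, 0, 0], [0, 0, 0], [0, 0, 0], [0, 0, 0], [0, 0, 0], [0, 0, 0]]'

```text
t: 7.6
position: [0.5652, -0.0175, 0.2227]
ee_rot: [0.0, 0.676, 0.737, 0.0]
ft_force: [0.2, -1.2, 0.4]
width: 0.0739
grip_force: 0.0
```

Emit:
play_rows --dp '[[0.9, 0.7, 0], [0.95, 0.65, 0], [0, 0, 0.9], [0, 0, 0.9], [0, 0, 0.9], [0, 0, 0.8], [0, 0, 0.6], [0, 0, 0.5], [0, 0, 0.4], [0, 0, 0]]' --rot '[[0, 0, 0], [0, 0, 0], [0, 0, 0], [0, 0, 0], [0, 0, 0], [0, 0, 0], [0, 0, 0], [0, 0, 0], [0, 0, 0], [0, 0, 0]]'

```text
t: 8.85
position: [0.5939, 0.0308, 0.097]
ee_rot: [-0.0, 0.676, 0.737, -0.0]
ft_force: [-0.9, 0.3, 0.2]
width: 0.0744
grip_force: 0.0
```

Emit:
play_rows --dp '[[0, 0, 0], [0, 0, 0], [0, 0, 0], [0, 0, 0], [0, 0, 0], [0, 0, 0], [0, 0, 0], [0, 0, 0], [0, 0, 0], [0, 0, 0]]' --rot '[[0, 0, 0], [0, 0, 0], [0, 0, 0], [0, 0, 0], [0, 0, 0], [0, 0, 0], [0, 0, 0], [0, 0, 0], [0, 0, 0], [0, 0, 0]]' --claw 0.3

```text
t: 10.1
position: [0.5937, 0.0306, 0.0975]
ee_rot: [-0.0, 0.676, 0.737, -0.001]
ft_force: [-6.1, -0.8, 4.2]
width: 0.0436
grip_force: 30.2
```

```bash
cat > arc.py <<'E'
from h import *
# chest frame (x,z): grip positions for lid angle th, paddle angle pa
H=np.array([.120,.100]);
def grip(th,pa):
    rot=lambda v,a:np.array([v[0]*np.cos(a)+v[1]*np.sin(a),-v[0]*np.sin(a)+v[1]*np.cos(a)])
    # lid opening: free edge (-x) goes up: clockwise in (x,z)
    ax=rot(np.array([-.225,.013]),th); g=rot(np.array([-.045,0.]),th+pa)
    return H+ax+g
pts=[(0,.0),(0,.2),(0,.4),(0,.6)]+[(t,.6) for t in np.arange(.1,1.75,.1)]
p0=grip(0,0)
prev=p0
for t,pa in pts:
    g=grip(t,pa); print(round(t,2),pa,'tot',(g-p0).round(3),'step/25',((g-prev)/.025).round(2)); prev=g
E
python3 arc.py; python3 -c "
from h import *
go([.5948,.0316,.094])"
```

```text
0 0.0 tot [0. 0.] step/25 [0. 0.]
0 0.2 tot [0.001 0.009] step/25 [0.04 0.36]
0 0.4 tot [0.004 0.018] step/25 [0.11 0.34]
0 0.6 tot [0.008 0.025] step/25 [0.17 0.32]
0.1 0.6 tot [0.013 0.051] step/25 [0.21 1.04]
0.2 0.6 tot [0.021 0.077] step/25 [0.31 1.01]
0.3 0.6 tot [0.031 0.101] step/25 [0.41 0.98]
0.4 0.6 tot [0.044 0.124] step/25 [0.5  0.93]
0.5 0.6 tot [0.058 0.146] step/25 [0.59 0.88]
0.6 0.6 tot [0.075 0.167] step/25 [0.68 0.81]
0.7 0.6 tot [0.094 0.185] step/25 [0.76 0.74]
0.8 0.6 tot [0.115 0.202] step/25 [0.83 0.66]
0.9 0.6 tot [0.137 0.216] step/25 [0.89 0.58]
1.0 0.6 tot [0.161 0.228] step/25 [0.94 0.48]
1.1 0.6 tot [0.185 0.238] step/25 [0.99 0.39]
1.2 0.6 tot [0.211 0.245] step/25 [1.02 0.29]
1.3 0.6 tot [0.237 0.25 ] step/25 [1.04 0.18]
1.4 0.6 tot [0.263 0.252] step/25 [1.06 0.08]
1.5 0.6 tot [0.29  0.251] step/25 [ 1.06 -0.03]
1.6 0.6 tot [0.316 0.248] step/25 [ 1.05 -0.13]
1.7 0.6 tot [0.342 0.242] step/25 [ 1.03 -0.24]
t 10.1 p [0.5937 0.0306 0.0975] toolx [-0.087  0.996 -0.   ] tooly [ 0.996  0.087 -0.001] shift [0.04 0.05 0.14]
```

Emit:
play_rows --dp '[[0.04, 0, -0.36], [0.11, 0, -0.34], [0.17, 0, -0.32], [0.1, 0, -0.52], [0.11, 0, -0.52], [0.15, 0, -0.51], [0.16, 0, -0.5], [0.2, 0, -0.49], [0.21, 0, -0.49], [0.25, 0, -0.47]]' --rot '[[0, 0, 0], [0, 0, 0], [0, 0, 0], [0, 0, 0], [0, 0, 0], [0, 0, 0], [0, 0, 0], [0, 0, 0], [0, 0, 0], [0, 0, 0]]'

```text
t: 11.35
position: [0.5904, 0.0661, 0.2113]
ee_rot: [0.001, 0.676, 0.737, -0.002]
ft_force: [-4.2, -9.2, -2.9]
width: 0.0439
grip_force: 30.0
```

```bash
python3 -c "
from h import *
s,p,m=st();print(p,s['ft_force'],s['width'])
f=r.grab_frame('scene');save(f,'s1')"
```

```text
[0.59042824 0.06605841 0.21130241] [-4.19662276 -9.20798381 -2.88919297] 0.043891663544487605
```

View pics/s1.png

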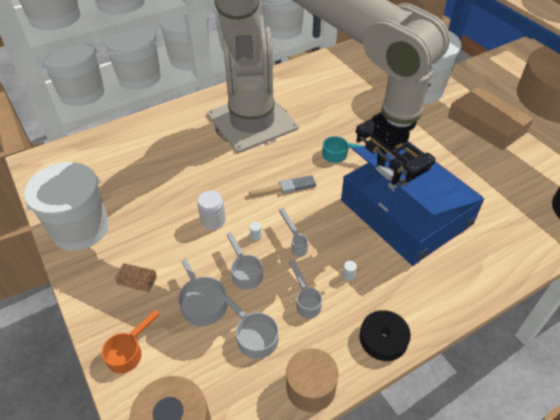

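The lid is rising with the paddle: its free edge is at about (385,165) and the chest front has a gap under it. I'll continue along the arc.

Emit:
play_rows --dp '[[0.26, 0, -0.46], [0.29, 0, -0.44], [0.3, 0, -0.44], [0.34, 0, -0.41], [0.34, 0, -0.4], [0.38, 0, -0.37], [0.38, 0, -0.37], [0.41, 0, -0.33], [0.42, 0, -0.33], [0.44, 0, -0.3]]' --rot '[[0, 0, 0], [0, 0, 0], [0, 0, 0], [0, 0, 0], [0, 0, 0], [0, 0, 0], [0, 0, 0], [0, 0, 0], [0, 0, 0], [0, 0, 0]]'

```text
t: 12.65
position: [0.5824, 0.1549, 0.3086]
ee_rot: [0.001, 0.676, 0.736, -0.002]
ft_force: [-8.8, -10.7, 4.3]
width: 0.0438
grip_force: 30.0
```

Emit:
play_rows --dp '[[0.45, 0, -0.28], [0.94, 0, -0.48], [0.99, 0, -0.39], [1, 0, -0.29], [1, 0, -0.18], [1, 0, -0.08], [1, 0, 0.03], [1, 0, 0.13], [1, 0, 0.2], [0, 0, 0]]' --rot '[[0, 0, 0], [0, 0, 0], [0, 0, 0], [0, 0, 0], [0, 0, 0], [0, 0, 0], [0, 0, 0], [0, 0, 0], [0, 0, 0], [0, 0, 0]]'

```text
t: 13.9
position: [0.5628, 0.3701, 0.3433]
ee_rot: [-0.002, 0.674, 0.739, 0.003]
ft_force: [-4.9, 4.8, 7.0]
width: 0.043
grip_force: 30.0
```

```bash
python3 -c "
from h import *
s,p,m=st();print(p,p-[.5937,.0306,.0975],s['ft_force'],s['width'])
f=r.grab_frame('scene');save(f,'s2')"
```

```text
[0.56282286 0.37012927 0.34331859] [-0.03087714  0.33952927  0.24581859] [-4.93053913  4.76250032  6.98165167] 0.043012639768238464
```

View pics/s2.png

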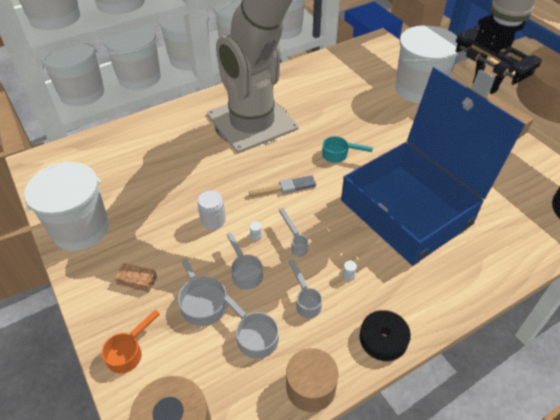

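The lid is wide open and the striker is a small piece at (383,208). I'll release, rise clear and travel to dipper a.

Emit:
play_rows --dp '[[0, 0, 0], [0, 0, 0], [0, 0, 0], [0, 0, 0], [0, 0, -0.5], [0, 0, -0.6], [0, 0, -0.7], [0, 0, -0.7], [0, 0, -0.7], [0, 0, -0.5]]' --rot '[[0, 0, 0], [0, 0, 0], [0, 0, 0], [0, 0, 0], [0, 0, 0], [0, 0, 0], [0, 0, 0], [0, 0, 0], [0, 0, 0], [0, 0, 0]]' --claw 0.9

```text
t: 15.2
position: [0.5649, 0.3657, 0.4349]
ee_rot: [-0.0, 0.676, 0.737, 0.001]
ft_force: [-1.5, -0.4, 0.9]
width: 0.0781
grip_force: 0.0
```

Emit:
play_rows --dp '[[-0.5, 0, 0], [0, 0, 0], [0, 0, 0], [0, 0, 0], [0, 0, 0], [0, 0, 0], [0, 0, 0], [0, 0, 0], [0, 0, 0], [0, 1, 0]]' --rot '[[0, 0, 0.187], [0, 0, 0.187], [0, 0, 0.187], [0, 0, 0.187], [0, 0, 0.187], [0, 0, 0.187], [0, 0, 0.187], [0, 0, 0.187], [0, 0, 0.183], [0, 0, 0]]' --claw 0.5

```text
t: 16.45
position: [0.5647, 0.3298, 0.4333]
ee_rot: [-0.001, 1.0, -0.01, -0.0]
ft_force: [-0.3, -0.8, 0.7]
width: 0.043
grip_force: 0.0
```

Emit:
play_rows --dp '[[0, 1, 0], [0, 1, 0], [0, 1, 0], [-0.1, 1, 0], [-0.1, 1, 0], [-0.1, 1, 0], [-0.1, 1, 0.3], [-0.1, 1, 0.4], [-0.1, 1, 0.4], [-0.1, 1, 0.4]]' --rot '[[0, 0, 0], [0, 0, 0], [0, 0, 0], [0, 0, 0], [0, 0, 0], [0, 0, 0], [0, 0, 0], [0, 0, 0], [0, 0, 0], [0, 0, 0]]'

```text
t: 17.7
position: [0.5427, 0.0782, 0.3964]
ee_rot: [-0.0, 1.0, -0.01, 0.001]
ft_force: [0.3, -0.1, -0.8]
width: 0.0436
grip_force: 0.0
```

```bash
python3 - <<'E'
from h import *
dips(n=2)
go([.4855,-.439,.2])
f=r.grab_frame('scene');save(f,'s3')
E
```

```text
bowl [ 0.562  -0.4407 -0.0018] 3 end [ 0.4446 -0.4383  0.048 ] 6 ang 178.8 L 0.117
bowl [ 0.562  -0.4407 -0.0018] 3 end [ 0.5493 -0.55    0.0484] 4 ang -96.6 L 0.11
bowl [ 0.4893 -0.3194  0.0012] 4 end [ 0.4446 -0.4383  0.048 ] 6 ang -110.6 L 0.127
bowl [ 0.4893 -0.3194  0.0012] 4 end [ 0.3782 -0.3128  0.0464] 4 ang 176.6 L 0.111
bowl [ 6.978e-01 -2.244e-01 -3.000e-04] 4 end [ 0.5855 -0.2092  0.0485] 4 ang 172.2 L 0.113
bowl [ 0.709  -0.3738  0.0014] 3 end [ 0.5956 -0.397   0.0479] 4 ang -168.5 L 0.116
bowl [ 0.2764  0.142  -0.0015] 2 end [0.3604 0.2192 0.0481] 2 ang 42.6 L 0.114
bowl [ 5.395e-01 -1.516e-01 -1.000e-04] 4 end [ 0.4255 -0.138   0.0458] 4 ang 173.1 L 0.115
bowl [ 0.5854 -0.6584  0.0018] 4 end [ 0.5493 -0.55    0.0484] 4 ang 108.4 L 0.114
unp [([0.562, -0.441, -0.002], 3), ([0.489, -0.319, 0.001], 4), ([0.698, -0.224, -0.0], 4), ([0.709, -0.374, 0.001], 3), ([0.276, 0.142, -0.001], 2), ([0.54, -0.152, -0.0], 4), ([0.585, -0.658, 0.002], 4)]
t 19.1 p [0.5428 0.0785 0.3953] toolx [ 1.    -0.021  0.   ] tooly [-0.021 -1.     0.   ] shift [-1.85 20.74  7.81]
```

View pics/s3.png

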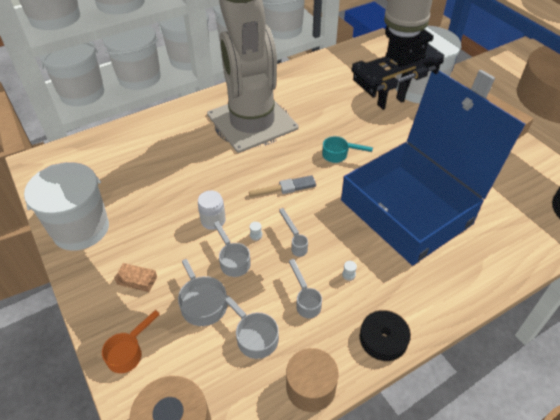

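Dipper c was knocked: it is now at (235,260) in the scene view. The lid stays open. On to dipper a.

Emit:
play_rows --dp '[[-0.1, 1, 0.3], [-0.1, 1, 0.3], [-0.1, 1, 0.3], [-0.1, 1, 0.3], [-0.1, 1, 0.3], [-0.1, 1, 0.3], [-0.1, 1, 0.3], [-0.1, 1, 0.3], [-0.1, 1, 0.3], [-0.1, 1, 0.3]]' --rot '[[0, 0, 0], [0, 0, 0], [0, 0, 0], [0, 0, 0], [0, 0, 0], [0, 0, 0], [0, 0, 0], [0, 0, 0], [0, 0, 0], [0, 0, 0]]'

```text
t: 20.4
position: [0.5124, -0.1717, 0.3201]
ee_rot: [0.0, 1.0, -0.011, 0.0]
ft_force: [0.2, -0.7, 0.3]
width: 0.0433
grip_force: 0.0
```

Emit:
play_rows --dp '[[-0.1, 1, 0.6], [-0.1, 1, 0.6], [-0.1, 1, 0.6], [-0.1, 1, 0.6], [-0.1, 1, 0.6], [-0.1, 1, 0.6], [-0.1, 1, 0.6], [-0.1, 1, 0.6], [0, 1, 0.6], [0, 1, 0.6]]' --rot '[[0, 0, 0], [0, 0, 0], [0, 0, 0], [0, 0, 0], [0, 0, 0], [0, 0, 0], [0, 0, 0], [0, 0, 0], [0, 0, 0], [0, 0, 0]]'

```text
t: 21.65
position: [0.4871, -0.4216, 0.1696]
ee_rot: [0.0, 1.0, -0.011, 0.0]
ft_force: [0.0, 0.1, 0.3]
width: 0.0436
grip_force: 0.0
```

```bash
python3 -c "
from h import *
go([.486,-.439,.038])"
```

```text
t 21.65 p [ 0.4871 -0.4216  0.1696] toolx [ 1.    -0.021  0.   ] tooly [-0.021 -1.     0.   ] shift [-0.03  0.69  5.26]
```

Emit:
play_rows --dp '[[0, 0.35, 0.6], [0, 0.35, 0.8], [0, 0, 0.9], [0, 0, 0.9], [0, 0, 0.8], [0, 0, 0.7], [0, 0, 0.55], [0, 0, 0], [0, 0, 0], [0, 0, 0]]' --rot '[[0, 0, 0], [0, 0, 0], [0, 0, 0], [0, 0, 0], [0, 0, 0], [0, 0, 0], [0, 0, 0], [0, 0, 0], [0, 0, 0], [0, 0, 0]]'

```text
t: 22.9
position: [0.4873, -0.4383, 0.0399]
ee_rot: [0.0, 1.0, -0.011, 0.001]
ft_force: [0.6, -0.1, 0.3]
width: 0.0434
grip_force: 0.0
```

Emit:
play_rows --dp '[[0, 0, 0], [0, 0, 0], [0, 0, 0], [0, 0, 0], [0, 0, 0], [0, 0, 0], [0, 0, 0], [0, 0, -0.2], [0, 0, -0.3], [0, 0, -0.5]]' --rot '[[0, 0, 0], [0, 0, 0], [0, 0, 0], [0, 0, 0], [0, 0, 0], [0, 0, 0], [0, 0, 0], [0, 0, 0], [0, 0, 0], [0, 0, 0]]' --claw 0

```text
t: 24.15
position: [0.4866, -0.4378, 0.0645]
ee_rot: [-0.0, 1.0, -0.011, -0.0]
ft_force: [-0.3, 0.1, -1.7]
width: 0.0135
grip_force: 29.9
```

Emit:
play_rows --dp '[[0, 0, -0.6], [0, 0, -0.6], [0, 0, -0.8], [0, 0, -0.8], [0, 0, -0.8], [0, 0, -0.8], [0, 0, -0.8], [0, 0, -0.6], [0, 0, 0], [0, 0, 0]]' --rot '[[0, 0, 0], [0, 0, 0], [0, 0, 0], [0, 0, 0], [0, 0, 0], [0, 0, 0], [0, 0, 0], [0, 0, 0], [0, 0, 0], [0, 0, 0]]'

```text
t: 25.4
position: [0.4865, -0.4377, 0.2082]
ee_rot: [-0.0, 1.0, -0.011, -0.0]
ft_force: [-0.4, 0.8, -2.9]
width: 0.0136
grip_force: 29.9
```

```bash
python3 - <<'E'
from h import *
dips(n=1)
go([.584,.155,.2])
f=r.grab_frame('scene');save(f,'s4')
E
```

```text
bowl [ 0.7067 -0.3707  0.0008] 2 end [ 0.5923 -0.3899  0.048 ] 3 ang -170.5 L 0.116
bowl [ 0.4888 -0.3204 -0.    ] 2 end [ 0.5923 -0.3899  0.048 ] 3 ang -33.9 L 0.125
bowl [ 0.4888 -0.3204 -0.    ] 2 end [ 0.3769 -0.3144  0.0444] 2 ang 176.9 L 0.112
bowl [0.2764 0.1468 0.0017] 2 end [0.3626 0.22   0.0484] 2 ang 40.3 L 0.113
bowl [ 0.5377 -0.1518 -0.0008] 2 end [ 0.4232 -0.1383  0.0458] 2 ang 173.3 L 0.115
unp [([0.557, -0.439, 0.167], 2), ([0.584, -0.659, 0.001], 2), ([0.707, -0.371, 0.001], 2), ([0.489, -0.32, -0.0], 2), ([0.276, 0.147, 0.002], 2), ([0.538, -0.152, -0.001], 2)]
t 26.1 p [ 0.4868 -0.4379  0.2091] toolx [ 1.    -0.021  0.   ] tooly [-0.021 -1.     0.   ] shift [  3.38 -23.79   0.36]
```

View pics/s4.png

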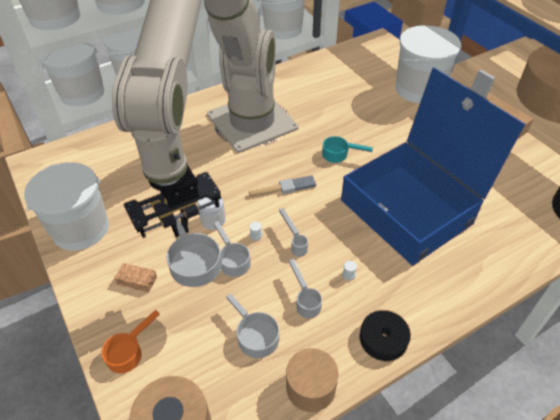

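Dipper a is held level (bowl at (195,258)). I'll carry it to the chest.

Emit:
play_rows --dp '[[0, -0.5, 0], [0.1, -0.9, 0], [0.1, -1, 0], [0.1, -1, 0], [0.1, -1, 0], [0.1, -1, 0], [0.1, -1, 0], [0.1, -1, 0], [0.1, -1, 0], [0.1, -1, 0]]' --rot '[[0, 0, 0], [0, 0, 0], [0, 0, 0], [0, 0, 0], [0, 0, 0], [0, 0, 0], [0, 0, 0], [0, 0, 0], [0, 0, 0], [0, 0, 0]]'

```text
t: 27.4
position: [0.5142, -0.2006, 0.2093]
ee_rot: [0.0, 1.0, -0.01, 0.0]
ft_force: [-0.0, 0.7, -1.9]
width: 0.0134
grip_force: 29.9
```

Emit:
play_rows --dp '[[0.1, -1, 0], [0, -1, 0], [0, -1, 0], [0, -1, 0], [0, -1, 0], [0, -1, 0], [0, -1, 0], [0, -1, 0], [0, -1, 0], [0, -1, 0]]' --rot '[[0, 0, 0], [0, 0, 0], [0, 0, 0], [0, 0, 0], [0, 0, 0], [0, 0, 0], [0, 0, 0], [0, 0, 0], [0, 0, 0], [0, 0, 0]]'

```text
t: 28.65
position: [0.5211, 0.0489, 0.2092]
ee_rot: [0.0, 1.0, -0.01, 0.0]
ft_force: [0.4, -0.5, -2.6]
width: 0.0138
grip_force: 29.9
```

Emit:
play_rows --dp '[[0, -1, 0], [0, -0.7, 0], [0, -0.4, 0], [0, -0.3, 0], [0, 0, 0], [0, 0, 0], [0, 0, 0], [0, 0, 0], [0, 0, 0], [0, 0, 0]]' --rot '[[0, 0, 0], [0, 0, 0], [0, 0, 0], [0, 0, 0], [0, 0, -0.1], [0, 0, -0.158], [0, 0, -0.158], [0, 0, -0.158], [0, 0, -0.058], [0, 0, 0]]'

```text
t: 29.9
position: [0.5234, 0.1058, 0.209]
ee_rot: [0.0, 0.954, 0.3, -0.0]
ft_force: [0.6, -0.4, -2.1]
width: 0.0139
grip_force: 29.9
```

```bash
python3 - <<'E'
from h import *
for nm in ('scene','top'):
  f=r.grab_frame(nm); print([(np.round(d['centre'],3).tolist(),round(d['score'],2)) for d in r.tip_of('dipper_a',f) if d['centre'][2]>.05])
  print([(np.round(d['centre'],3).tolist(),round(d['score'],2)) for d in r.tip_of('dipper_a_end',f) if d['centre'][2]>.1])
go([.5234,.1126,.044])
E
```

```text
[([0.582, 0.15, 0.164], 0.95)]
[]
[([0.586, 0.147, 0.167], 0.58)]
[([0.49, 0.08, 0.22], 0.68)]
t 30.2 p [0.5234 0.1063 0.209 ] toolx [ 0.82   0.573 -0.   ] tooly [ 0.573 -0.82   0.   ] shift [ 0.14 -0.21  6.6 ]
```

Emit:
play_rows --dp '[[0.14, -0.2, 0.5], [0, 0, 0.9], [0, 0, 0.9], [0, 0, 0.9], [0, 0, 0.9], [0, 0, 0.8], [0, 0, 0.6], [0, 0, 0.5], [0, 0, 0.3], [0, 0, 0.1]]' --rot '[[0, 0, 0], [0, 0, 0], [0, 0, 0], [0, 0, 0], [0, 0, 0], [0, 0, 0], [0, 0, 0], [0, 0, 0], [0, 0, 0], [0, 0, 0]]'

```text
t: 31.45
position: [0.5234, 0.1125, 0.0488]
ee_rot: [0.0, 0.954, 0.301, -0.0]
ft_force: [-0.9, -0.6, -1.3]
width: 0.0139
grip_force: 29.9
```

```bash
python3 - <<'E'
from h import *
go([.5234,.1126,.044]); print(st()[0]['ft_force'])
for nm in ('scene','top'):
  f=r.grab_frame(nm); print([(np.round(d['centre'],3).tolist(),round(d['score'],2)) for d in r.tip_of('dipper_a',f) if d['centre'][1]>.05])
  print([(np.round(d['centre'],3).tolist(),round(d['score'],2)) for d in r.tip_of('dipper_a_end',f) if d['centre'][1]>.0])
E
```

```text
t 31.45 p [0.5234 0.1125 0.0488] toolx [ 0.819  0.573 -0.   ] tooly [ 0.573 -0.819 -0.   ] shift [ 0.   -0.    0.19]
[-0.86747036 -0.59837942 -1.32465225]
[([0.581, 0.155, 0.006], 0.59), ([0.274, 0.141, 0.0], 0.56)]
[]
[([0.586, 0.155, 0.008], 0.81), ([0.277, 0.146, 0.003], 0.46)]
[([0.493, 0.088, 0.055], 0.72)]
```

Emit:
play_rows --dp '[[0, 0, 0.1], [0, 0, 0.1], [0, 0, 0], [0, 0, 0], [0, 0, 0], [0, 0, 0], [0, 0, 0], [0, 0, 0], [0, 0, 0], [0, 0, 0]]' --rot '[[0, 0, 0], [0, 0, 0], [0, 0, 0], [0, 0, 0], [0, 0, 0], [0, 0, 0], [0, 0, 0], [0, 0, 0], [0, 0, 0], [0, 0, 0]]'

```text
t: 33.0
position: [0.5234, 0.1125, 0.0441]
ee_rot: [0.0, 0.954, 0.301, 0.0]
ft_force: [0.2, 0.2, -0.7]
width: 0.0137
grip_force: 29.9
```

Emit:
play_rows --dp '[[0, 0, 0], [0, 0, 0], [0, 0, 0], [0, 0, 0], [0, 0, -0.3], [0, 0, -0.5], [0, 0, -0.8], [0, 0, -0.9], [0, 0, -0.9], [0, 0, -0.9]]' --rot '[[0, 0, 0], [0, 0, 0], [0, 0, 0], [0, 0, 0], [0, 0, 0], [0, 0, 0], [0, 0, 0], [0, 0, 0], [0, 0, 0], [0, 0, 0]]' --claw 0.4

```text
t: 34.25
position: [0.5235, 0.1126, 0.1533]
ee_rot: [0.0, 0.954, 0.301, 0.0]
ft_force: [-0.6, 0.1, -0.2]
width: 0.0344
grip_force: 0.0
```

Emit:
play_rows --dp '[[0, 0, -0.9], [0, 0, -0.9], [0, 0, -0.5], [0, 0, 0], [0, 1, 0], [0, 1, 0], [0, 1, 0], [0, 1, 0], [0, 1, 0], [0, 1, 0]]' --rot '[[0, 0, 0.1], [0, 0, 0.1], [0, 0, 0.1], [0, 0, 0.107], [0, 0, 0], [0, 0, 0], [0, 0, 0], [0, 0, 0], [0, 0, 0], [0, 0, 0]]'

```text
t: 35.5
position: [0.5539, -0.035, 0.2102]
ee_rot: [0.0, 0.995, 0.102, 0.001]
ft_force: [0.0, 0.6, -0.1]
width: 0.0349
grip_force: 0.0
```

```bash
python3 - <<'E'
from h import *
dips(n=2)
go([.635,-.389,.2])
f=r.grab_frame('scene');save(f,'s5')
E
```

```text
bowl [ 0.5381 -0.151   0.0006] 4 end [ 0.4244 -0.1386  0.0466] 4 ang 173.8 L 0.114
bowl [ 7.073e-01 -3.704e-01  7.000e-04] 4 end [ 0.5948 -0.3896  0.0475] 4 ang -170.3 L 0.114
bowl [0.5839 0.1552 0.004 ] 4 end [0.4884 0.087  0.055 ] 4 ang -144.4 L 0.117
bowl [ 0.4887 -0.319   0.0029] 3 end [ 0.5948 -0.3896  0.0475] 4 ang -33.6 L 0.127
bowl [ 0.4887 -0.319   0.0029] 3 end [ 0.3778 -0.3144  0.0448] 4 ang 177.6 L 0.111
bowl [0.2746 0.1438 0.0008] 4 end [0.3624 0.2247 0.0476] 2 ang 42.6 L 0.119
bowl [ 0.5846 -0.6576  0.0028] 3 end [ 0.5502 -0.5518  0.0485] 4 ang 108.0 L 0.111
bowl [ 6.972e-01 -2.238e-01  6.000e-04] 4 end [ 0.5864 -0.2064  0.0498] 3 ang 171.1 L 0.112
unp [([0.538, -0.151, 0.001], 4), ([0.707, -0.37, 0.001], 4), ([0.584, 0.155, 0.004], 4), ([0.489, -0.319, 0.003], 3), ([0.275, 0.144, 0.001], 4), ([0.585, -0.658, 0.003], 3), ([0.697, -0.224, 0.001], 4)]
t 36.9 p [ 0.5538 -0.0344  0.209 ] toolx [0.979 0.202 0.   ] tooly [ 0.202 -0.979  0.   ] shift [ 0.31 14.55  0.36]
```

View pics/s5.png

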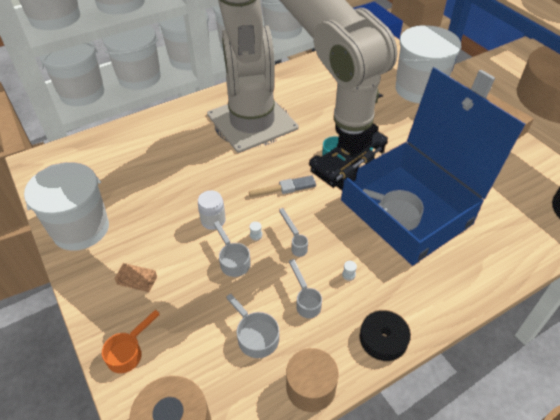

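Dipper a is flat in the chest, with its bowl at (402,208) and its handle pointing to the lower left. Now dipper b.

Emit:
play_rows --dp '[[0, 1, 0], [0, 1, 0], [0, 1, 0], [0, 1, 0], [0, 1, 0], [0, 1, 0], [0, 1, 0], [0, 1, 0], [0.1, 1, 0], [0.2, 1, 0]]' --rot '[[0, 0, 0], [0, 0, 0], [0, 0, 0], [0, 0, 0], [0, 0, 0], [0, 0, 0], [0, 0, 0], [0, 0, 0], [0, 0, 0], [0, 0, 0]]' --claw 0.5

```text
t: 38.2
position: [0.6119, -0.2793, 0.209]
ee_rot: [0.0, 0.995, 0.102, -0.0]
ft_force: [-0.4, -0.5, -0.3]
width: 0.0437
grip_force: 0.0
```

Emit:
play_rows --dp '[[0, 1, 0], [0, 1, 0], [0, 1, 0.4], [0, 0.9, 0.5], [0, 0.4, 0.7], [0, 0, 0.7], [0, 0, 0.6], [0, 0, 0.5], [0, 0, 0.4], [0, 0, 0.2]]' --rot '[[0, 0, 0], [0, 0, 0], [0, 0, 0], [0, 0, 0], [0, 0, 0.035], [0, 0, 0], [0, 0, 0], [0, 0, 0], [0, 0, 0], [0, 0, 0]]'

```text
t: 39.45
position: [0.6333, -0.3827, 0.1086]
ee_rot: [-0.0, 0.996, 0.084, -0.0]
ft_force: [0.6, -0.3, -0.3]
width: 0.0432
grip_force: 0.0
```

```bash
python3 - <<'E'
from h import *
go([.6336,-.3831,.04])
E
```

```text
t 39.45 p [ 0.6333 -0.3827  0.1086] toolx [ 0.986  0.168 -0.   ] tooly [ 0.168 -0.986 -0.   ] shift [0.01 0.02 2.74]
```

Emit:
play_rows --dp '[[0, 0, 0.7], [0, 0, 0.7], [0, 0, 0.6], [0, 0, 0.5], [0, 0, 0.24], [0, 0, 0], [0, 0, 0], [0, 0, 0], [0, 0, 0], [0, 0, 0]]' --rot '[[0, 0, 0], [0, 0, 0], [0, 0, 0], [0, 0, 0], [0, 0, 0], [0, 0, 0], [0, 0, 0], [0, 0, 0], [0, 0, 0], [0, 0, 0]]'

```text
t: 40.7
position: [0.6335, -0.383, 0.0407]
ee_rot: [0.0, 0.996, 0.084, 0.0]
ft_force: [0.0, 1.2, 0.9]
width: 0.0433
grip_force: 0.0
```

Emit:
play_rows --dp '[[0, 0, 0], [0, 0, 0], [0, 0, 0], [0, 0, 0], [0, 0, 0], [0, 0, 0], [0, 0, 0], [0, 0, -0.2], [0, 0, -0.4], [0, 0, -0.7]]' --rot '[[0, 0, 0], [0, 0, 0], [0, 0, 0], [0, 0, 0], [0, 0, 0], [0, 0, 0], [0, 0, 0], [0, 0, 0], [0, 0, 0], [0, 0, 0]]' --claw 0

```text
t: 41.95
position: [0.6331, -0.3828, 0.0736]
ee_rot: [-0.0, 0.996, 0.084, -0.0]
ft_force: [0.9, 0.4, -0.8]
width: 0.0139
grip_force: 29.9
```

Emit:
play_rows --dp '[[0, 0, -0.8], [0, 0, -0.9], [0, 0, -0.9], [0, 0, -0.9], [0, 0, -0.9], [0, 0, -0.9], [0, 0, -0.4], [0, 0, 0], [0, -1, 0], [0, -1, 0]]' --rot '[[0, 0, 0], [0, 0, 0], [0, 0, 0], [0, 0, 0], [0, 0, 0], [0, 0, 0], [0, 0, 0], [0, 0, 0], [0, 0, 0], [0, 0, 0]]'

```text
t: 43.2
position: [0.6244, -0.333, 0.2141]
ee_rot: [-0.001, 0.996, 0.084, -0.001]
ft_force: [1.3, 0.8, -0.9]
width: 0.0135
grip_force: 29.9
```

```bash
python3 - <<'E'
from h import *
def held(n=2):
  o=[];e=[]
  s,p,m=st()
  for k in range(n):
   for nm in ('scene','top'):
    f=r.grab_frame(nm)
    o+=[m.T@(np.array(d['centre'])-p) for d in r.tip_of('dipper_a',f) if d['score']>.3 and np.linalg.norm(np.array(d['centre'])-p)<.12]
    for c in 'abcde': e+=[m.T@(np.array(d['centre'])-p) for d in r.tip_of('dipper_%s_end'%c,f) if d['score']>.3 and np.linalg.norm(np.array(d['centre'])-p)<.08]
  print('bowl in tool',np.round(np.median(o,0),4),len(o),'end in tool',np.round(np.median(e,0),4) if e else None,len(e))
held()
go([.645,.112,.21])
E
sed -n '/^def held/,/^  print/p' /dev/null
cat >> h.py <<'E'
def held(n=2):
  o=[];e=[]
  s,p,m=st()
  for k in range(n):
   for nm in ('scene','top'):
    f=r.grab_frame(nm)
    o+=[m.T@(np.array(d['centre'])-p) for d in r.tip_of('dipper_a',f) if d['score']>.3 and np.linalg.norm(np.array(d['centre'])-p)<.12]
    for c in 'abcde': e+=[m.T@(np.array(d['centre'])-p) for d in r.tip_of('dipper_%s_end'%c,f) if d['score']>.3 and np.linalg.norm(np.array(d['centre'])-p)<.08]
  print('bowl in tool',np.round(np.median(o,0),4) if o else None,len(o),'end in tool',np.round(np.median(e,0),4) if e else None,len(e))
E
```

```text
bowl in tool [0.0735 0.0016 0.0382] 4 end in tool [-0.0396  0.0006 -0.0066] 2
t 44.6 p [ 0.6251 -0.3337  0.2156] toolx [0.986 0.168 0.   ] tooly [ 0.168 -0.986  0.   ] shift [  3.78 -17.44   0.22]
```

Emit:
play_rows --dp '[[0.2, -1, 0], [0.2, -1, 0], [0.2, -1, 0], [0.2, -1, 0], [0.2, -1, 0], [0.2, -1, 0], [0.2, -1, 0], [0.2, -1, 0], [0.2, -1, 0], [0.2, -1, 0]]' --rot '[[0, 0, 0], [0, 0, 0], [0, 0, 0], [0, 0, 0], [0, 0, 0], [0, 0, 0], [0, 0, 0], [0, 0, 0], [0, 0, 0], [0, 0, 0]]'

```text
t: 45.85
position: [0.632, -0.0763, 0.2158]
ee_rot: [0.0, 0.996, 0.085, 0.0]
ft_force: [-0.6, -0.4, -0.9]
width: 0.0137
grip_force: 29.9
```

Emit:
play_rows --dp '[[0.2, -1, 0], [0.2, -1, 0], [0.2, -1, 0], [0.2, -1, 0], [0.2, -1, 0], [0.2, -1, 0], [0.3, -0.8, 0], [0.3, -0.6, 0], [0, 0, 0], [0, 0, 0]]' --rot '[[0, 0, 0], [0, 0, 0], [0, 0, 0], [0, 0, 0], [0, 0, 0], [0, 0, 0], [0, 0, 0], [0, 0, 0], [0, 0, -0.16], [0, 0, -0.18]]'

```text
t: 47.1
position: [0.6458, 0.1115, 0.2154]
ee_rot: [0.0, 0.967, 0.254, -0.0]
ft_force: [-0.1, -0.5, -0.9]
width: 0.0137
grip_force: 29.9
```

Emit:
play_rows --dp '[[0, 0, 0], [0, 0, 0], [0, 0, 0], [0, 0, 0], [0, 0, 0], [0, 0, 0], [0, 0, 0], [0, 0, 0], [0, 0, 0], [0, 0, 0]]' --rot '[[0, 0, -0.18], [0, 0, -0.18], [0, 0, -0.18], [0, 0, -0.18], [0, 0, -0.18], [0, 0, -0.18], [0, 0, -0.18], [0, 0, -0.18], [0, 0, -0.18], [0, 0, -0.18]]'

```text
t: 48.35
position: [0.646, 0.111, 0.2155]
ee_rot: [0.0, 0.402, 0.916, -0.0]
ft_force: [0.1, -0.1, -0.9]
width: 0.0137
grip_force: 29.9
```

```bash
python3 - <<'E'
from h import *
go([.6448,.1124,.1]); held()
E
```

```text
t 48.35 p [0.646  0.111  0.2155] toolx [-0.677  0.736 -0.   ] tooly [0.736 0.677 0.   ] shift [0.08 0.   4.62]
bowl in tool [0.076  0.0006 0.0409] 2 end in tool [-0.039  -0.0018 -0.0061] 2
```

Emit:
play_rows --dp '[[0, 0, 0], [0, 0, 0], [0.05, 0, 0.5], [0, 0, 0.9], [0, 0, 0.9], [0, 0, 0.9], [0, 0, 0.8], [0, 0, 0.5], [0, 0, 0], [0, 0, 0]]' --rot '[[0, 0, -0.108], [0, 0, -0.108], [0, 0, 0], [0, 0, 0], [0, 0, 0], [0, 0, 0], [0, 0, 0], [0, 0, 0], [0, 0, 0], [0, 0, 0]]'

```text
t: 51.0
position: [0.645, 0.1121, 0.1038]
ee_rot: [0.001, 0.304, 0.953, 0.0]
ft_force: [1.1, 0.3, -1.7]
width: 0.0133
grip_force: 29.9
```

```bash
python3 - <<'E'
from h import *
go([.6452,.1121,.05]); held()
f=r.grab_frame('top');save(f,'t1')
cv2.imwrite('pics/z1.png',cv2.cvtColor(cv2.resize(f['pixels'][110:245,100:240],(700,675),interpolation=cv2.INTER_CUBIC)[:600],cv2.COLOR_RGB2BGR))
E
```

```text
t 51.0 p [0.645  0.1121 0.1038] toolx [-0.816  0.579 -0.001] tooly [0.579 0.816 0.001] shift [-0.    0.    2.15]
bowl in tool [ 0.0771 -0.0003  0.0404] 4 end in tool [-0.0381  0.003  -0.0064] 1
```

View pics/z1.png

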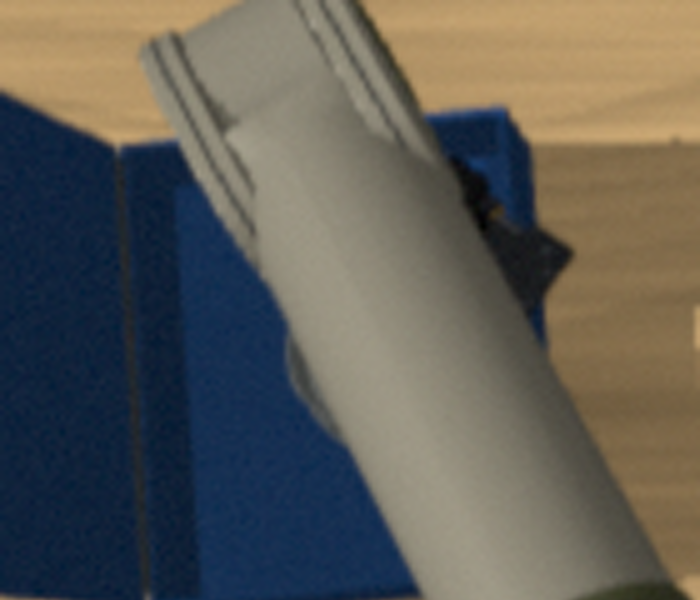

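The top view is mostly hidden by the arm, but the numbers agree. I'll continue down.

Emit:
play_rows --dp '[[-0.04, 0, 0.5], [0, 0, 0.5], [0, 0, 0.4], [0, 0, 0.3], [0, 0, 0.2], [0, 0, 0.15], [0, 0, 0.1], [0, 0, 0], [0, 0, 0], [0, 0, 0]]' --rot '[[0, 0, 0], [0, 0, 0], [0, 0, 0], [0, 0, 0], [0, 0, 0], [0, 0, 0], [0, 0, 0], [0, 0, 0], [0, 0, 0], [0, 0, 0]]'

```text
t: 53.7
position: [0.6456, 0.1112, 0.0495]
ee_rot: [0.0, 0.304, 0.953, 0.0]
ft_force: [0.9, -0.4, 0.2]
width: 0.0138
grip_force: 29.9
```

```bash
python3 - <<'E'
from h import *
go([.6452,.1121,.05]); held(1)
f=r.grab_frame('scene');a=f['pixels'][90:270,330:520]
cv2.imwrite('pics/z2.png',cv2.cvtColor(cv2.resize(a,None,fx=3.3,fy=3.3,interpolation=cv2.INTER_CUBIC),cv2.COLOR_RGB2BGR))
E
```

```text
t 53.7 p [0.6456 0.1112 0.0495] toolx [-0.816  0.578 -0.   ] tooly [0.578 0.816 0.   ] shift [ 0.03  0.02 -0.02]
bowl in tool [0.0764 0.0003 0.041 ] 3 end in tool [-0.0416  0.0004 -0.008 ] 2
```

View pics/z2.png

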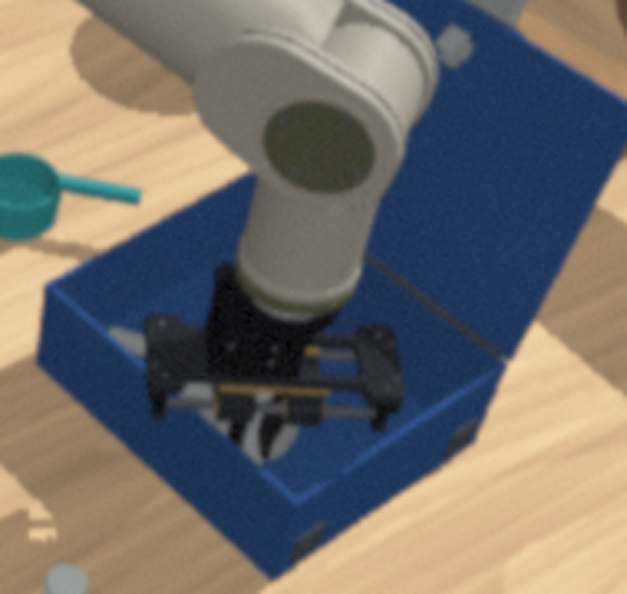

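Emit:
play_rows --dp '[[0, 0, 0], [0, 0, 0], [0, 0, 0], [0, 0, 0], [0, 0, -0.3], [0, 0, -0.5], [0, 0, -0.8], [0, 0, -0.9], [0, 0, -0.9], [0, 0, -0.9]]' --rot '[[0, 0, 0], [0, 0, 0], [0, 0, 0], [0, 0, 0], [0, 0, 0], [0, 0, 0], [0, 0, 0], [0, 0, 0], [0, 0, 0], [0, 0, 0]]' --claw 0.4

```text
t: 55.7
position: [0.6456, 0.1113, 0.159]
ee_rot: [0.0, 0.303, 0.953, 0.0]
ft_force: [0.9, -0.2, -0.5]
width: 0.0347
grip_force: 0.0
```

Emit:
play_rows --dp '[[0, 0, -0.9], [0, 0, -0.9], [0, 0, -0.1], [0, 0, 0], [0.5, -1, 0], [0.5, -1, 0], [0.5, -1, 0], [0.5, -1, 0], [0.5, -1, 0], [0.5, -1, 0]]' --rot '[[0, 0, -0.141], [0, 0, -0.141], [0, 0, -0.141], [0, 0, -0.14], [0, 0, 0], [0, 0, 0], [0, 0, 0], [0, 0, 0], [0, 0, 0], [0, 0, 0]]'

```text
t: 56.95
position: [0.5621, -0.0352, 0.2055]
ee_rot: [0.0, 0.027, 1.0, -0.0]
ft_force: [0.4, 0.9, -1.1]
width: 0.0347
grip_force: 0.0
```

```bash
python3 - <<'E'
from h import *
dips(2)
go([.414,-.316,.04])
E
```

```text
bowl [ 0.4882 -0.3197  0.0008] 4 end [ 0.3768 -0.3134  0.0454] 4 ang 176.7 L 0.112
bowl [ 0.5863 -0.66    0.0011] 4 end [ 0.5494 -0.5508  0.0489] 4 ang 108.7 L 0.115
bowl [0.5829 0.156  0.0068] 8 end [0.4887 0.0878 0.0523] 4 ang -144.0 L 0.116
bowl [0.5829 0.156  0.0068] 8 end [0.6798 0.089  0.0568] 2 ang -34.7 L 0.118
bowl [ 6.971e-01 -2.235e-01 -1.000e-04] 4 end [ 0.5866 -0.2061  0.047 ] 4 ang 171.1 L 0.112
bowl [ 0.5372 -0.1516  0.0016] 4 end [ 0.4255 -0.139   0.0458] 4 ang 173.6 L 0.112
bowl [0.2765 0.1451 0.003 ] 4 end [0.3616 0.2214 0.0484] 4 ang 41.9 L 0.114
unp [([0.488, -0.32, 0.001], 4), ([0.586, -0.66, 0.001], 4), ([0.583, 0.156, 0.007], 8), ([0.697, -0.224, -0.0], 4), ([0.537, -0.152, 0.002], 4), ([0.276, 0.145, 0.003], 4)]
t 58.35 p [ 0.5624 -0.0345  0.2043] toolx [-0.999  0.054 -0.   ] tooly [ 0.054  0.999 -0.   ] shift [  5.32 -11.56   6.57]
```

Emit:
play_rows --dp '[[0.5, -1, 0], [0.5, -1, 0], [0.5, -1, 0], [0.5, -1, 0], [0.5, -1, 0], [0.5, -1, 0], [0.5, -1, 0], [0.5, -1, 0], [0.5, -1, 0], [0.5, -1, 0]]' --rot '[[0, 0, 0], [0, 0, 0], [0, 0, 0], [0, 0, 0], [0, 0, 0], [0, 0, 0], [0, 0, 0], [0, 0, 0], [0, 0, 0], [0, 0, 0]]' --claw 0.5

```text
t: 59.6
position: [0.4237, -0.2782, 0.2044]
ee_rot: [0.0, 0.027, 1.0, -0.0]
ft_force: [0.3, -0.4, -0.5]
width: 0.0436
grip_force: 0.0
```

Emit:
play_rows --dp '[[0.2, -1, 0.3], [0.13, -0.55, 0.6], [0, 0, 0.9], [0, 0, 0.9], [0, 0, 0.9], [0, 0, 0.9], [0, 0, 0.8], [0, 0, 0.6], [0, 0, 0.4], [0, 0, 0.25]]' --rot '[[0, 0, 0], [0, 0, 0], [0, 0, 0], [0, 0, 0], [0, 0, 0], [0, 0, 0], [0, 0, 0], [0, 0, 0], [0, 0, 0], [0, 0, 0]]'

```text
t: 60.85
position: [0.414, -0.3157, 0.0402]
ee_rot: [0.0, 0.027, 1.0, 0.0]
ft_force: [-0.3, -0.0, 0.1]
width: 0.0439
grip_force: 0.0
```

```bash
python3 - <<'E'
from h import *
go([.4136,-.3157,.04])
E
```

```text
t 60.85 p [ 0.414  -0.3157  0.0402] toolx [-0.999  0.054 -0.   ] tooly [0.054 0.999 0.   ] shift [ 0.02 -0.    0.01]
```

Emit:
play_rows --dp '[[0, 0, 0], [0, 0, 0], [0, 0, 0], [0, 0, 0], [0, 0, 0], [0, 0, 0], [0, 0, 0], [0, 0, -0.2], [0, 0, -0.4], [0, 0, -0.7]]' --rot '[[0, 0, 0], [0, 0, 0], [0, 0, 0], [0, 0, 0], [0, 0, 0], [0, 0, 0], [0, 0, 0], [0, 0, 0], [0, 0, 0], [0, 0, 0]]' --claw 0

```text
t: 62.1
position: [0.4136, -0.3154, 0.0737]
ee_rot: [-0.0, 0.027, 1.0, 0.0]
ft_force: [0.6, -0.2, -1.1]
width: 0.0138
grip_force: 30.0
```

Emit:
play_rows --dp '[[0, 0, -0.8], [0, 0, -0.9], [0, 0, -0.9], [0, 0, -0.9], [0, 0, -0.9], [0, 0, -0.9], [0, 0, -0.3], [-0.2, 1, 0], [-0.2, 1, 0], [-0.2, 1, 0]]' --rot '[[0, 0, 0], [0, 0, 0], [0, 0, 0], [0, 0, 0], [0, 0, 0], [0, 0, 0.1], [0, 0, 0.108], [0, 0, 0], [0, 0, 0], [0, 0, 0]]'

```text
t: 63.35
position: [0.4482, -0.2462, 0.2144]
ee_rot: [0.0, 0.13, 0.991, -0.0]
ft_force: [0.3, 1.1, -1.2]
width: 0.0136
grip_force: 30.0
```

```bash
python3 - <<'E'
from h import *
held(); go([.511,.175,.058])
E
```

```text
bowl in tool [-0.0738 -0.0021  0.042 ] 2 end in tool [ 0.0351 -0.0016 -0.0051] 2
t 64.75 p [ 0.4478 -0.2471  0.2131] toolx [-0.966  0.259 -0.   ] tooly [ 0.259  0.966 -0.   ] shift [ 1.93 16.96  6.2 ]
```

Emit:
play_rows --dp '[[0.1, 1, 0], [0.1, 1, 0], [0.1, 1, 0], [0.1, 1, 0], [0.1, 1, 0], [0.1, 1, 0], [0.1, 1, 0], [0.1, 1, 0], [0.1, 1, 0], [0.1, 1, 0]]' --rot '[[0, 0, 0], [0, 0, 0], [0, 0, 0], [0, 0, 0], [0, 0, 0], [0, 0, 0], [0, 0, 0], [0, 0, 0], [0, 0, 0], [0, 0, 0]]'

```text
t: 66.0
position: [0.4881, 0.0029, 0.2131]
ee_rot: [0.0, 0.13, 0.992, -0.0]
ft_force: [0.4, 0.5, -1.0]
width: 0.0134
grip_force: 30.0
```

Emit:
play_rows --dp '[[0.1, 1, 0], [0.1, 1, 0], [0.1, 1, 0], [0.1, 1, 0], [0.1, 1, 0], [0.1, 0.9, 0], [0.2, 0.7, 0], [0.1, 0.4, 0.3], [0, 0, 0.8], [0, 0, 0.9]]' --rot '[[0, 0, 0], [0, 0, 0], [0, 0, 0], [0, 0, 0], [0, 0, 0], [0, 0, 0], [0, 0, 0], [0, 0, 0], [0, 0, 0], [0, 0, 0]]'

```text
t: 67.25
position: [0.5116, 0.1748, 0.1612]
ee_rot: [-0.0, 0.131, 0.991, -0.0]
ft_force: [0.3, -0.2, -0.7]
width: 0.0137
grip_force: 30.0
```

```bash
python3 - <<'E'
from h import *
go([.511,.175,.053]); held()
E
```

```text
t 67.25 p [0.5116 0.1748 0.1612] toolx [-0.966  0.259  0.   ] tooly [ 0.259  0.966 -0.001] shift [0.03 0.   4.33]
bowl in tool [-0.0758  0.0015  0.0382] 4 end in tool [ 0.0374 -0.0002 -0.008 ] 2
```

Emit:
play_rows --dp '[[0, 0, 0.8], [0, 0, 0.8], [0, 0, 0.8], [0, 0, 0.6], [0, 0, 0.5], [0, 0, 0.3], [0, 0, 0.2], [0, 0, 0.2], [0, 0, 0.1], [0, 0, 0]]' --rot '[[0, 0, 0], [0, 0, 0], [0, 0, 0], [0, 0, 0], [0, 0, 0], [0, 0, 0], [0, 0, 0], [0, 0, 0], [0, 0, 0], [0, 0, 0]]'

```text
t: 69.9
position: [0.5119, 0.1757, 0.0555]
ee_rot: [0.0, 0.131, 0.991, -0.0]
ft_force: [0.3, 0.3, -0.5]
width: 0.0134
grip_force: 30.0
```

```bash
python3 - <<'E'
from h import *
go([.511,.175,.053]); held(1); print(st()[0]['ft_force'])
E
```

```text
t 69.9 p [0.5119 0.1757 0.0555] toolx [-0.966  0.259 -0.   ] tooly [ 0.259  0.966 -0.   ] shift [ 0.03 -0.04  0.1 ]
bowl in tool [-0.075   0.0001  0.046 ] 6 end in tool [ 0.0381  0.     -0.0061] 1
[-0.20616417  0.24537152 -1.47282159]
```

Emit:
play_rows --dp '[[0, 0, 0.09], [0, 0, 0], [0, 0, 0], [0, 0, 0], [0, 0, 0], [0, 0, 0], [0, 0, 0], [0, 0, 0], [0, 0, 0], [0, 0, 0]]' --rot '[[0, 0, 0], [0, 0, 0], [0, 0, 0], [0, 0, 0], [0, 0, 0], [0, 0, 0], [0, 0, 0], [0, 0, 0], [0, 0, 0], [0, 0, 0]]'

```text
t: 71.85
position: [0.512, 0.1759, 0.0537]
ee_rot: [0.0, 0.13, 0.991, -0.0]
ft_force: [-2.3, -1.6, 5.6]
width: 0.0138
grip_force: 30.0
```

Emit:
play_rows --dp '[[0, 0, 0], [0, 0, 0], [0, 0, 0], [0, 0, 0], [0, 0, -0.3], [0, 0, -0.5], [0, 0, -0.8], [0, 0, -0.9], [0, 0, -0.9], [0, 0, -0.9]]' --rot '[[0, 0, 0], [0, 0, 0], [0, 0, 0], [0, 0, 0], [0, 0, 0], [0, 0, 0], [0, 0, 0], [0, 0, 0], [0, 0, 0], [0, 0, 0]]' --claw 0.4

```text
t: 73.1
position: [0.512, 0.1759, 0.163]
ee_rot: [0.001, 0.13, 0.991, 0.0]
ft_force: [-0.1, -0.3, -1.2]
width: 0.0346
grip_force: 0.0
```

Emit:
play_rows --dp '[[0, 0, -0.9], [0, 0, -0.9], [-0.4, -1, 0], [-0.4, -1, 0], [-0.4, -1, 0], [-0.4, -1, 0], [-0.4, -1, 0], [-0.4, -1, 0], [-0.5, -1, 0], [-0.5, -1, 0]]' --rot '[[0, 0, -0.053], [0, 0, -0.053], [0, 0, 0], [0, 0, 0], [0, 0, 0], [0, 0, 0], [0, 0, 0], [0, 0, 0], [0, 0, 0], [0, 0, 0]]'

```text
t: 74.35
position: [0.5651, -0.0358, 0.2074]
ee_rot: [0.001, 0.078, 0.997, -0.0]
ft_force: [-0.4, 0.2, -0.4]
width: 0.0344
grip_force: 0.0
```

```bash
python3 - <<'E'
from h import *
dips(n=2)
go([.6231,-.2122,.04])
E
```

```text
bowl [0.5829 0.1566 0.0102] 11 end [0.4899 0.0871 0.0531] 4 ang -143.2 L 0.116
bowl [0.5829 0.1566 0.0102] 11 end [0.6774 0.0873 0.0559] 2 ang -36.3 L 0.117
bowl [0.5829 0.1566 0.0102] 11 end [0.4777 0.1847 0.0604] 5 ang 165.0 L 0.109
bowl [ 0.6994 -0.2247  0.0018] 3 end [ 0.585  -0.2068  0.0489] 4 ang 171.1 L 0.116
bowl [ 0.5383 -0.1513  0.0006] 4 end [ 0.424  -0.139   0.0456] 4 ang 173.8 L 0.115
bowl [ 0.5853 -0.6567  0.0015] 4 end [ 0.5501 -0.553   0.0496] 2 ang 108.7 L 0.109
bowl [0.2778 0.1473 0.0007] 3 end [0.3622 0.2222 0.0458] 2 ang 41.6 L 0.113
unp [([0.583, 0.157, 0.01], 11), ([0.699, -0.225, 0.002], 3), ([0.538, -0.151, 0.001], 4), ([0.585, -0.657, 0.002], 4), ([0.278, 0.147, 0.001], 3)]
t 75.75 p [ 0.5648 -0.0351  0.2058] toolx [-0.988  0.155 -0.   ] tooly [ 0.155  0.988 -0.   ] shift [-3.4  -6.64  6.63]
```

Emit:
play_rows --dp '[[-0.5, -1, 0], [-0.5, -1, 0], [-0.5, -1, 0.4], [-0.5, -1, 0.6], [-0.5, -1, 0.8], [-0.5, -1, 0.8], [-0.44, -0.65, 0.7], [0, 0, 0.6], [0, 0, 0.6], [0, 0, 0.4]]' --rot '[[0, 0, 0], [0, 0, 0], [0, 0, 0], [0, 0, 0], [0, 0, 0], [0, 0, 0], [0, 0, 0], [0, 0, 0], [0, 0, 0], [0, 0, 0]]' --claw 0.5

```text
t: 77.0
position: [0.6237, -0.2115, 0.0825]
ee_rot: [-0.0, 0.077, 0.997, 0.0]
ft_force: [-0.2, 0.2, -0.6]
width: 0.0437
grip_force: 0.0
```

Emit:
play_rows --dp '[[0, 0, 0.6], [0, 0, 0.6], [0, 0, 0.35], [0, 0, 0.2], [0, 0, 0], [0, 0, 0], [0, 0, 0], [0, 0, 0], [0, 0, 0], [0, 0, 0]]' --rot '[[0, 0, 0], [0, 0, 0], [0, 0, 0], [0, 0, 0], [0, 0, 0], [0, 0, 0], [0, 0, 0], [0, 0, 0], [0, 0, 0], [0, 0, 0]]'

```text
t: 78.25
position: [0.624, -0.2127, 0.0396]
ee_rot: [0.0, 0.078, 0.997, -0.0]
ft_force: [0.7, 0.3, 0.3]
width: 0.0433
grip_force: 0.0
```

Emit:
play_rows --dp '[[0, 0, 0], [0, 0, 0], [0, 0, 0], [0, 0, 0], [0, 0, 0], [0, 0, 0], [0, 0, 0], [0, 0, -0.2], [0, 0, -0.4], [0, 0, -0.7]]' --rot '[[0, 0, 0], [0, 0, 0], [0, 0, 0], [0, 0, 0], [0, 0, 0], [0, 0, 0], [0, 0, 0], [0, 0, 0], [0, 0, 0], [0, 0, 0]]' --claw 0

```text
t: 79.5
position: [0.6238, -0.2126, 0.0728]
ee_rot: [-0.0, 0.078, 0.997, 0.0]
ft_force: [0.3, 0.2, -0.9]
width: 0.0135
grip_force: 30.0
```

Emit:
play_rows --dp '[[0, 0, -0.8], [0, 0, -0.9], [0, 0, -0.9], [0, 0, -0.9], [0, 0, -0.9], [0, 0, -0.9], [0, 0, -0.3], [0, 1, 0], [0, 1, 0], [0, 1, 0]]' --rot '[[0, 0, 0], [0, 0, 0], [0, 0, 0], [0, 0, 0], [0, 0, 0], [0, 0, 0], [0, 0, 0], [0, 0, 0], [0, 0, 0], [0, 0, 0]]'

```text
t: 80.75
position: [0.6354, -0.1378, 0.2117]
ee_rot: [-0.0, 0.078, 0.997, 0.0]
ft_force: [0.7, 0.2, -1.5]
width: 0.0134
grip_force: 30.0
```

```bash
python3 - <<'E'
from h import *
held(); go([.652,.1877,.057])
E
```

```text
bowl in tool [-0.0744 -0.0004  0.0387] 2 end in tool [ 0.0369 -0.0006 -0.0076] 2
t 82.15 p [ 0.6356 -0.1385  0.212 ] toolx [-0.988  0.155 -0.   ] tooly [ 0.155  0.988 -0.   ] shift [ 1.38 12.99  6.2 ]
```

Emit:
play_rows --dp '[[0.1, 1, 0], [0.1, 1, 0], [0.1, 1, 0], [0.1, 1, 0], [0.1, 1, 0], [0.1, 1, 0], [0.1, 1, 0], [0.1, 1, 0], [0.1, 1, 0], [0.1, 1, 0]]' --rot '[[0, 0, 0], [0, 0, 0], [0, 0, 0], [0, 0, 0], [0, 0, 0], [0, 0, 0], [0, 0, 0], [0, 0, 0], [0, 0, 0], [0, 0, 0]]'

```text
t: 83.4
position: [0.6498, 0.1131, 0.212]
ee_rot: [0.0, 0.078, 0.997, -0.0]
ft_force: [1.0, -0.6, -1.6]
width: 0.0134
grip_force: 30.0
```

Emit:
play_rows --dp '[[0.1, 1, 0], [0.1, 0.9, 0], [0.1, 0.7, 0], [0.05, 0.4, 0], [0, 0, 0], [0, 0, 0], [0, 0, 0], [0, 0, 0], [0, 0, 0], [0, 0, 0]]' --rot '[[0, 0, 0], [0, 0, 0], [0, 0, 0], [0, 0, 0], [0, 0, 0.15], [0, 0, 0.17], [0, 0, 0.17], [0, 0, 0.17], [0, 0, 0.17], [0, 0, 0.17]]'

```text
t: 84.65
position: [0.6529, 0.1872, 0.2121]
ee_rot: [0.0, 0.549, 0.836, -0.0]
ft_force: [-0.7, 0.4, -1.3]
width: 0.0134
grip_force: 30.0
```

Emit:
play_rows --dp '[[0, 0, 0], [0, 0, 0], [0, 0, 0], [0, 0, 0], [0, 0, 0], [0, 0, 0], [0, 0, 0], [0, 0, 0], [0, 0, 0], [0, 0, 0]]' --rot '[[0, 0, 0.17], [0, 0, 0.17], [0, 0, 0.17], [0, 0, 0.17], [0, 0, 0.17], [0, 0, 0.17], [0, 0, 0.17], [0, 0, 0.17], [0, 0, 0.17], [0, 0, 0]]'

```text
t: 85.9
position: [0.6529, 0.1874, 0.2122]
ee_rot: [0.0, 0.974, 0.226, 0.0]
ft_force: [-0.0, 0.2, -0.2]
width: 0.0136
grip_force: 30.0
```

```bash
python3 - <<'E'
from h import *
go([.6515,.1875,.057]);held()
E
```

```text
t 85.9 p [0.6529 0.1874 0.2122] toolx [0.898 0.441 0.   ] tooly [ 0.441 -0.898  0.001] shift [-0.05 -0.03  6.21]
bowl in tool [-0.0742 -0.0006  0.0402] 4 end in tool [ 0.0427  0.0006 -0.0069] 2
```

Emit:
play_rows --dp '[[-0.05, -0.09, 0.5], [0, 0, 0.8], [0, 0, 0.9], [0, 0, 0.9], [0, 0, 0.8], [0, 0, 0.7], [0, 0, 0.6], [0, 0, 0.4], [0, 0, 0.2], [0, 0, 0.2]]' --rot '[[0, 0, 0], [0, 0, 0], [0, 0, 0], [0, 0, 0], [0, 0, 0], [0, 0, 0], [0, 0, 0], [0, 0, 0], [0, 0, 0], [0, 0, 0]]'

```text
t: 88.55
position: [0.6509, 0.1894, 0.0623]
ee_rot: [0.0, 0.974, 0.226, 0.0]
ft_force: [0.1, -0.6, -1.2]
width: 0.0133
grip_force: 30.0
```

Emit:
play_rows --dp '[[0, 0, 0.1], [0, 0, 0.1], [0, 0, 0], [0, 0, 0], [0, 0, 0], [0, 0, 0], [0, 0, 0], [0, 0, 0], [0, 0, 0], [0, 0, 0]]' --rot '[[0, 0, 0], [0, 0, 0], [0, 0, 0], [0, 0, 0], [0, 0, 0], [0, 0, 0], [0, 0, 0], [0, 0, 0], [0, 0, 0], [0, 0, 0]]'

```text
t: 89.8
position: [0.6506, 0.1892, 0.057]
ee_rot: [0.0, 0.974, 0.226, 0.0]
ft_force: [-0.5, -0.4, -0.8]
width: 0.0141
grip_force: 30.0
```

```bash
python3 - <<'E'
from h import *
go([.6509,.1889,.0567]);print(st()[0]['ft_force'])
E
```

```text
t 89.8 p [0.6506 0.1892 0.057 ] toolx [ 0.898  0.44  -0.   ] tooly [ 0.44  -0.898  0.   ] shift [0.01 0.02 0.01]
[-0.48998334 -0.37323903 -0.7623327 ]
```

Emit:
play_rows --dp '[[0, 0, 0], [0, 0, 0], [0, 0, 0], [0, 0, 0], [0, 0, -0.3], [0, 0, -0.5], [0, 0, -0.8], [0, 0, -0.9], [0, 0, -0.9], [0, 0, -0.9]]' --rot '[[0, 0, 0], [0, 0, 0], [0, 0, 0], [0, 0, 0], [0, 0, 0], [0, 0, 0], [0, 0, 0], [0, 0, 0], [0, 0, 0], [0, 0, 0]]' --claw 0.4

```text
t: 91.05
position: [0.6508, 0.1894, 0.167]
ee_rot: [-0.0, 0.974, 0.226, 0.001]
ft_force: [-0.1, -0.1, 0.2]
width: 0.0347
grip_force: 0.0
```

Emit:
play_rows --dp '[[0, 0, -0.9], [0, 0, -0.8], [0, 0, 0], [0, 0, 0], [0, 0, 0], [0, 0, 0], [0, 0, 0], [0, 0, 0], [0, 0, 0], [0, 0, 0]]' --rot '[[0, 0, -0.171], [0, 0, -0.171], [0, 0, -0.171], [0, 0, -0.171], [0, 0, -0.171], [0, 0, -0.171], [0, 0, -0.171], [0, 0, -0.171], [0, 0, -0.171], [0, 0, -0.171]]'

```text
t: 92.3
position: [0.6508, 0.1892, 0.2087]
ee_rot: [0.001, 0.466, 0.885, 0.0]
ft_force: [0.3, -0.2, -0.2]
width: 0.035
grip_force: 0.0
```

Emit:
play_rows --dp '[[0, 0, 0], [0, 0, 0], [0, 0, 0], [0, 0, 0], [0, 0, 0], [0, -1, 0], [0.4, -1, 0], [0.4, -1, 0], [0.4, -1, 0], [0.4, -1, 0]]' --rot '[[0, 0, -0.171], [0, 0, -0.171], [0, 0, -0.171], [0, 0, -0.171], [0, 0, -0.171], [0, 0, 0], [0, 0, 0], [0, 0, 0], [0, 0, 0], [0, 0, 0]]' --claw 0.5

```text
t: 93.55
position: [0.5956, 0.0691, 0.2085]
ee_rot: [0.001, 0.061, 0.998, -0.0]
ft_force: [0.3, -0.3, 0.6]
width: 0.0433
grip_force: 0.0
```

Emit:
play_rows --dp '[[0.4, -1, 0], [0.4, -1, 0], [0.4, -1, 0], [0.4, -1, 0], [0.4, -1, 0], [0, 0, 0], [0, 0, 0], [0, 0, 0], [0, 0, 0], [0, 0, 0]]' --rot '[[0, 0, 0], [0, 0, 0], [0, 0, 0], [0, 0, 0], [0, 0, 0], [0, 0, 0], [0, 0, 0], [0, 0, 0], [0, 0, 0], [0, 0, 0]]'

```text
t: 94.8
position: [0.5312, -0.0476, 0.207]
ee_rot: [-0.0, 0.06, 0.998, 0.0]
ft_force: [0.2, -0.3, -0.5]
width: 0.0435
grip_force: 0.0
```

```bash
python3 - <<'E'
from h import *
dips(n=2)
go([.4635,-.143,.04])
f=r.grab_frame('top');save(f,'t2')
cv2.imwrite('pics/z3.png',cv2.cvtColor(cv2.resize(f['pixels'][120:245,110:235],(600,600),interpolation=cv2.INTER_CUBIC),cv2.COLOR_RGB2BGR))
E
```

```text
bowl [ 0.5395 -0.151   0.0008] 4 end [ 0.4252 -0.1396  0.0456] 4 ang 174.3 L 0.115
bowl [0.5834 0.1566 0.0092] 15 end [0.488  0.0884 0.0534] 4 ang -144.4 L 0.117
bowl [0.5834 0.1566 0.0092] 15 end [0.6766 0.0864 0.0576] 4 ang -37.0 L 0.117
bowl [0.5834 0.1566 0.0092] 15 end [0.4764 0.1866 0.0592] 5 ang 164.3 L 0.111
bowl [0.5834 0.1566 0.0092] 15 end [0.6856 0.2052 0.0655] 5 ang 25.4 L 0.113
bowl [ 0.5863 -0.6585  0.0017] 4 end [ 0.5489 -0.5502  0.049 ] 4 ang 109.1 L 0.115
unp [([0.54, -0.151, 0.001], 4), ([0.583, 0.157, 0.009], 15), ([0.586, -0.659, 0.002], 4), ([0.275, 0.147, 0.001], 4)]
t 96.2 p [ 0.5311 -0.0481  0.207 ] toolx [-0.993  0.12  -0.   ] tooly [ 0.12   0.993 -0.   ] shift [ 2.23 -4.09  6.68]
```

View pics/z3.png

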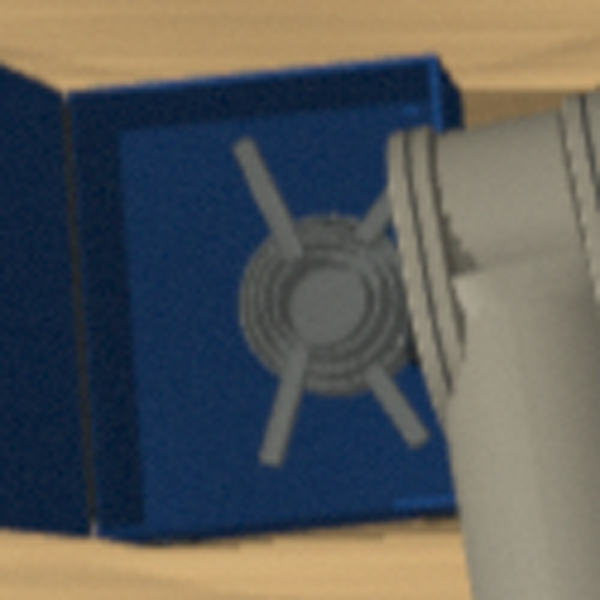

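Four dippers are nested concentrically at crop (325,305), with the handles well fanned. Now the last one, e.

Emit:
play_rows --dp '[[0.5, -1, 0.3], [0.5, -1, 0.6], [0.6, -1, 0.8], [0.6, -1.0, 0.9], [0, -0.1, 0.9], [0, 0, 0.9], [0, 0, 0.9], [0, 0, 0.7], [0, 0, 0.4], [0, 0, 0.2]]' --rot '[[0, 0, 0], [0, 0, 0], [0, 0, 0], [0, 0, 0], [0, 0, 0], [0, 0, 0], [0, 0, 0], [0, 0, 0], [0, 0, 0], [0, 0, 0]]'

```text
t: 97.5
position: [0.4643, -0.1431, 0.0418]
ee_rot: [0.0, 0.06, 0.998, 0.0]
ft_force: [0.3, 0.1, 0.3]
width: 0.0436
grip_force: 0.0
```

Emit:
play_rows --dp '[[0, 0, 0.06], [0, 0, 0], [0, 0, 0], [0, 0, 0], [0, 0, 0], [0, 0, 0], [0, 0, 0], [0, 0, 0], [0, 0, -0.2], [0, 0, -0.4]]' --rot '[[0, 0, 0], [0, 0, 0], [0, 0, 0], [0, 0, 0], [0, 0, 0], [0, 0, 0], [0, 0, 0], [0, 0, 0], [0, 0, 0], [0, 0, 0]]' --claw 0

```text
t: 98.75
position: [0.4639, -0.143, 0.0558]
ee_rot: [-0.0, 0.06, 0.998, 0.0]
ft_force: [-0.0, 0.2, -0.9]
width: 0.0137
grip_force: 30.0
```

Emit:
play_rows --dp '[[0, 0, -0.8], [0, 0, -0.9], [0, 0, -0.9], [0, 0, -0.9], [0, 0, -0.9], [0, 0, -0.9], [0, 0, -0.9], [0, 0, 0], [0, 0, 0], [0, 0, 0]]' --rot '[[0, 0, 0], [0, 0, 0], [0, 0, 0], [0, 0, 0], [0, 0, 0.173], [0, 0, 0.17], [0, 0, 0.17], [0, 0, 0.17], [0, 0, 0.17], [0, 0, 0.17]]'

```text
t: 100.0
position: [0.4643, -0.1428, 0.2119]
ee_rot: [0.001, 0.543, 0.84, 0.0]
ft_force: [-0.2, -0.1, -1.5]
width: 0.0137
grip_force: 30.0
```

```bash
python3 - <<'E'
from h import *
held(); go([.5773,.2309,.061])
E
```

```text
bowl in tool [-0.0742 -0.0001  0.0424] 4 end in tool [ 0.0401 -0.0004 -0.0046] 2
t 101.4 p [ 0.4642 -0.1433  0.2106] toolx [-0.414  0.91  -0.   ] tooly [ 0.91   0.414 -0.   ] shift [11.75 10.32  5.98]
```

Emit:
play_rows --dp '[[1, 0.8, 0], [1, 0.9, 0], [1, 0.9, 0], [1, 0.9, 0], [1, 0.9, 0], [1, 0.9, 0], [1, 0.9, 0], [1, 0.9, 0], [1, 0.9, 0], [1, 0.9, 0]]' --rot '[[0, 0, 0], [0, 0, 0], [0, 0, 0], [0, 0, 0], [0, 0, 0], [0, 0, 0], [0, 0, 0], [0, 0, 0], [0, 0, 0], [0, 0, 0]]'

```text
t: 102.65
position: [0.5636, 0.1773, 0.2104]
ee_rot: [-0.0, 0.541, 0.841, -0.0]
ft_force: [0.3, -0.2, -0.7]
width: 0.0136
grip_force: 30.0
```

Emit:
play_rows --dp '[[1, 0.8, 0], [0.75, 0.6, 0], [0, 0, 0], [0, 0, 0], [0, 0, 0], [0, 0, 0], [0, 0, 0], [0, 0, 0], [0, 0, 0], [0, 0, 0]]' --rot '[[0, 0, 0], [0, 0, 0], [0, 0, 0.17], [0, 0, 0.17], [0, 0, 0], [0, 0, 0], [0, 0, 0], [0, 0, 0], [0, 0, 0], [0, 0, 0]]'

```text
t: 103.9
position: [0.5769, 0.2308, 0.2105]
ee_rot: [0.0, 0.676, 0.737, -0.0]
ft_force: [0.2, -0.9, -0.8]
width: 0.0141
grip_force: 30.0
```

```bash
python3 - <<'E'
from h import *
go([.5773,.2309,.061]); held(3)
E
```

```text
t 103.9 p [0.5769 0.2308 0.2105] toolx [-0.087  0.996 -0.   ] tooly [0.996 0.087 0.   ] shift [0.   0.02 5.98]
bowl in tool [-0.0735  0.0006  0.0404] 6 end in tool [ 0.0388 -0.0008 -0.005 ] 3
```

Emit:
play_rows --dp '[[0, 0, 0.5], [0, 0, 0.8], [0, 0, 0.9], [0, 0, 0.9], [0, 0, 0.8], [0, 0, 0.6], [0, 0, 0.5], [0, 0, 0.4], [0, 0, 0.2], [0, 0, 0.15]]' --rot '[[0, 0, 0], [0, 0, 0], [0, 0, 0], [0, 0, 0], [0, 0, 0], [0, 0, 0], [0, 0, 0], [0, 0, 0], [0, 0, 0], [0, 0, 0]]'

```text
t: 107.25
position: [0.5771, 0.2309, 0.0669]
ee_rot: [0.0, 0.676, 0.737, 0.0]
ft_force: [-0.1, 0.4, -0.8]
width: 0.0135
grip_force: 30.0
```

Emit:
play_rows --dp '[[0, 0, 0.1], [0, 0, 0.1], [0, 0, 0], [0, 0, 0], [0, 0, 0], [0, 0, 0], [0, 0, 0], [0, 0, 0], [0, 0, 0], [0, 0, 0]]' --rot '[[0, 0, 0], [0, 0, 0], [0, 0, 0], [0, 0, 0], [0, 0, 0], [0, 0, 0], [0, 0, 0], [0, 0, 0], [0, 0, 0], [0, 0, 0]]'

```text
t: 108.5
position: [0.5769, 0.2308, 0.0618]
ee_rot: [0.0, 0.676, 0.737, 0.0]
ft_force: [0.5, 1.0, 0.9]
width: 0.0136
grip_force: 30.0
```

```bash
python3 - <<'E'
from h import *
go([.5773,.2309,.061]);print(st()[0]['ft_force'])
E
```

```text
t 108.5 p [0.5769 0.2308 0.0618] toolx [-0.087  0.996 -0.   ] tooly [0.996 0.087 0.   ] shift [0.   0.01 0.03]
[0.46052927 1.02403176 0.92890316]
```

Emit:
play_rows --dp '[[0, 0, 0], [0, 0, 0], [0, 0, 0], [0, 0, 0], [0, 0, -0.3], [0, 0, -0.5], [0, 0, -0.8], [0, 0, -0.9], [0, 0, -0.9], [0, 0, -0.9]]' --rot '[[0, 0, 0], [0, 0, 0], [0, 0, 0], [0, 0, 0], [0, 0, 0], [0, 0, 0], [0, 0, 0], [0, 0, 0], [0, 0, 0], [0, 0, 0]]' --claw 0.4

```text
t: 109.75
position: [0.577, 0.2309, 0.1714]
ee_rot: [0.0, 0.676, 0.737, 0.0]
ft_force: [-0.1, -0.9, -1.4]
width: 0.0347
grip_force: 0.0
```

Emit:
play_rows --dp '[[0, 0, -0.9], [-0.8, 0, -1], [-1, 0, -1], [-1, 0, -1], [-1, 0, -1], [-1, 0, -1], [-1, 0, -1], [-1, 0, -1], [-1, 0, -1], [0, 0, -1]]' --rot '[[0, 0, 0], [0, 0, 0], [0, 0, 0], [0, 0, 0], [0, 0, 0], [0, 0, 0], [0, 0, 0], [0, 0, 0], [0, 0, 0], [0, 0, 0]]' --claw 0.85

```text
t: 111.0
position: [0.5938, 0.0341, 0.4187]
ee_rot: [0.0, 0.677, 0.736, 0.0]
ft_force: [0.2, -0.0, 0.1]
width: 0.0739
grip_force: 0.0
```

```bash
python3 - <<'E'
from h import *
import contextlib,io
with contextlib.redirect_stdout(io.StringIO()):
    import arc
dips(n=2)
P=[]
for k in range(2):
  for nm in ('scene','top'):
    f=r.grab_frame(nm)
    P+=[np.round(d['centre'],4).tolist() for d in r.tip_of('paddle_grip',f) if d['score']>.3]
    if k==0: save(f,'f_'+nm)
print(P); go([.56,.37,.4])
u=np.array([-.0854,.9963])
for th in (1.6,1.65,1.7,1.75):
  g=arc.grip(th,0); print(th,(np.array([.582,.181])+g[0]*u).round(4),g[1].round(4))
E
```

```text
bowl [ 0.5865 -0.6579  0.0014] 4 end [ 0.5491 -0.5488  0.0487] 4 ang 108.9 L 0.115
bowl [0.5819 0.1555 0.0125] 9 end [0.4868 0.0887 0.0522] 2 ang -144.9 L 0.116
bowl [0.5819 0.1555 0.0125] 9 end [0.6782 0.0878 0.0559] 2 ang -35.1 L 0.118
bowl [0.5819 0.1555 0.0125] 9 end [0.4758 0.1836 0.0618] 2 ang 165.2 L 0.11
bowl [0.5819 0.1555 0.0125] 9 end [0.6876 0.2066 0.064 ] 2 ang 25.8 L 0.117
bowl [0.5819 0.1555 0.0125] 9 end [0.5737 0.2703 0.066 ] 3 ang 94.1 L 0.115
bowl [0.277  0.1439 0.0007] 4 end [0.3618 0.2232 0.0484] 4 ang 43.1 L 0.116
unp [([0.586, -0.658, 0.001], 4), ([0.582, 0.156, 0.012], 9), ([0.277, 0.144, 0.001], 4)]
[[0.563, 0.3557, 0.3682], [0.5627, 0.3574, 0.3639], [0.5651, 0.3598, 0.3707], [0.562, 0.3554, 0.3633]]
t 112.8 p [0.5938 0.0366 0.4168] toolx [-0.087  0.996 -0.   ] tooly [ 0.996  0.087 -0.   ] shift [13.41 -0.19  0.67]
1.6 [0.57   0.3214] 0.3695
1.65 [0.5688 0.3348] 0.3681
1.7 [0.5677 0.3481] 0.3661
1.75 [0.5665 0.3612] 0.3634
```

View pics/f_scene.png

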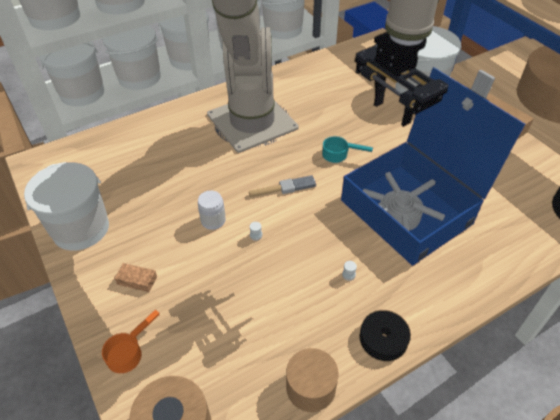

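All five dippers are nested at about (402,207) with their handles fanned. Both jars are still in place at (256,231) and (350,270). Now I'll grip the paddle to close the lid.

Emit:
play_rows --dp '[[1, 0, 0], [1, 0, 0], [1, 0, 0], [1, 0, 0], [1, 0, 0], [1, 0, 0], [1, 0, 0], [1, 0, 0], [1, 0, 0], [1, 0, 0]]' --rot '[[0, 0, 0], [0, 0, 0], [0, 0, 0], [0, 0, 0], [0, 0, 0], [0, 0, 0], [0, 0, 0], [0, 0, 0], [0, 0, 0], [0, 0, 0]]'

```text
t: 114.05
position: [0.5721, 0.2863, 0.4167]
ee_rot: [0.0, 0.676, 0.737, -0.0]
ft_force: [-0.2, -0.5, -1.2]
width: 0.0741
grip_force: 0.0
```

Emit:
play_rows --dp '[[1, 0, 0], [1, -0.1, 0], [0.87, 0, 0], [0, 0, 0.6], [0, 0, 0.7], [0, 0, 0.7], [0, 0, 0.5], [0, 0, 0.2], [0, 0, 0], [0, 0, 0]]' --rot '[[0, 0, 0], [0, 0, 0], [0, 0, 0], [0, 0, 0], [0, 0, 0], [0, 0, 0], [0, 0, 0], [0, 0, 0], [0, 0, 0], [0, 0, 0]]'

```text
t: 115.3
position: [0.5634, 0.357, 0.3499]
ee_rot: [0.0, 0.676, 0.737, 0.0]
ft_force: [0.7, -0.4, -0.2]
width: 0.074
grip_force: 0.0
```

Emit:
play_rows --dp '[[0, 0, 0], [0, 0, 0], [0, 0, 0], [0, 0, 0], [0, 0, 0], [0, 0, 0], [0, 0, 0], [0, 0, 0], [0, 0, 0], [0, 0, 0]]' --rot '[[0, 0, 0], [0, 0, 0], [0, 0, 0], [0, 0, 0], [0, 0, 0], [0, 0, 0], [0, 0, 0], [0, 0, 0], [0, 0, 0], [0, 0, 0]]' --claw 0.3

```text
t: 116.55
position: [0.5638, 0.3569, 0.3494]
ee_rot: [0.0, 0.676, 0.737, 0.0]
ft_force: [4.9, 2.4, 0.7]
width: 0.0438
grip_force: 30.0
```

```bash
python3 - <<'E'
from h import *
import contextlib,io
with contextlib.redirect_stdout(io.StringIO()):
    import arc
go([.5937,.0306,.0975]); print(st()[0]['ft_force'])
prev=arc.grip(1.74,0); print(((arc.grip(0,0)-prev)/.025).round(2))
for th in np.arange(1.66,-.01,-.0829):
  g=arc.grip(th,0); print(th.round(2),[round((g-prev)[0]/.025,2),0,round(-(g-prev)[1]/.025,2)]); prev=g
E
```

```text
t 116.55 p [0.5638 0.3569 0.3494] toolx [-0.087  0.996  0.   ] tooly [0.996 0.087 0.001] shift [-13.11   0.05  10.07]
[4.87122542 2.4070418  0.74140561]
[-13.13 -10.04]
1.66 [np.float64(-0.85), 0, np.float64(-0.15)]
1.58 [np.float64(-0.89), 0, np.float64(-0.09)]
1.49 [np.float64(-0.9), 0, np.float64(-0.01)]
1.41 [np.float64(-0.89), 0, np.float64(0.06)]
1.33 [np.float64(-0.89), 0, np.float64(0.14)]
1.25 [np.float64(-0.87), 0, np.float64(0.21)]
1.16 [np.float64(-0.85), 0, np.float64(0.28)]
1.08 [np.float64(-0.82), 0, np.float64(0.35)]
1.0 [np.float64(-0.79), 0, np.float64(0.42)]
0.91 [np.float64(-0.76), 0, np.float64(0.48)]
0.83 [np.float64(-0.71), 0, np.float64(0.54)]
0.75 [np.float64(-0.67), 0, np.float64(0.6)]
0.67 [np.float64(-0.61), 0, np.float64(0.65)]
0.58 [np.float64(-0.56), 0, np.float64(0.7)]
0.5 [np.float64(-0.5), 0, np.float64(0.75)]
0.42 [np.float64(-0.43), 0, np.float64(0.78)]
0.33 [np.float64(-0.37), 0, np.float64(0.82)]
0.25 [np.float64(-0.3), 0, np.float64(0.84)]
0.17 [np.float64(-0.23), 0, np.float64(0.87)]
0.08 [np.float64(-0.16), 0, np.float64(0.88)]
0.0 [np.float64(-0.08), 0, np.float64(0.89)]
```

Emit:
play_rows --dp '[[-0.85, 0, -0.15], [-0.89, 0, -0.09], [-0.9, 0, -0.01], [-0.89, 0, 0.06], [-0.89, 0, 0.14], [-0.87, 0, 0.21], [-0.85, 0, 0.28], [-0.82, 0, 0.35], [-0.79, 0, 0.42], [-0.76, 0, 0.48]]' --rot '[[0, 0, 0], [0, 0, 0], [0, 0, 0], [0, 0, 0], [0, 0, 0], [0, 0, 0], [0, 0, 0], [0, 0, 0], [0, 0, 0], [0, 0, 0]]'

```text
t: 117.8
position: [0.5828, 0.146, 0.3069]
ee_rot: [-0.0, 0.675, 0.738, 0.002]
ft_force: [11.1, 7.6, -3.9]
width: 0.0437
grip_force: 30.0
```

Emit:
play_rows --dp '[[-0.71, 0, 0.54], [-0.67, 0, 0.6], [-0.61, 0, 0.65], [-0.56, 0, 0.7], [-0.5, 0, 0.75], [-0.43, 0, 0.78], [-0.37, 0, 0.82], [-0.3, 0, 0.84], [-0.23, 0, 0.87], [0, 0, 0]]' --rot '[[0, 0, 0], [0, 0, 0], [0, 0, 0], [0, 0, 0], [0, 0, 0], [0, 0, 0], [0, 0, 0], [0, 0, 0], [0, 0, 0], [0, 0, 0]]'

```text
t: 119.05
position: [0.5928, 0.0358, 0.1425]
ee_rot: [0.001, 0.676, 0.737, 0.002]
ft_force: [11.6, 1.6, -5.2]
width: 0.0433
grip_force: 30.0
```

```bash
python3 - <<'E'
from h import *
go([.5937,.0306,.0975]); print(st()[0]['ft_force'])
E
```

```text
t 119.05 p [0.5928 0.0358 0.1425] toolx [-0.087  0.996  0.001] tooly [0.996 0.087 0.003] shift [-0.21  0.01  1.8 ]
[11.61612812  1.57341817 -5.2439075 ]
```

Emit:
play_rows --dp '[[-0.06, 0, 0.4], [-0.06, 0, 0.4], [-0.05, 0, 0.4], [-0.04, 0, 0.4], [0, 0, 0.2], [0, 0, 0.05], [0, 0, 0.05], [0, 0, 0], [0, 0, 0], [0, 0, 0]]' --rot '[[0, 0, 0], [0, 0, 0], [0, 0, 0], [0, 0, 0], [0, 0, 0], [0, 0, 0], [0, 0, 0], [0, 0, 0], [0, 0, 0], [0, 0, 0]]'

```text
t: 120.3
position: [0.5937, 0.0283, 0.0969]
ee_rot: [0.002, 0.677, 0.736, 0.0]
ft_force: [7.4, -6.7, 2.9]
width: 0.0434
grip_force: 30.0
```

Emit:
play_rows --dp '[[0, 0, 0], [0, 0, 0], [0, 0, 0], [0, 0, 0], [0, 0, 0], [0, 0, -0.3], [0, 0, -0.6], [0, 0, -0.8], [0, 0, -0.9], [0, 0, -0.9]]' --rot '[[0, 0, 0], [0, 0, 0], [0, 0, 0], [0, 0, 0], [0, 0, 0], [0, 0, 0], [0, 0, 0], [0, 0, 0], [0, 0, 0], [0, 0, 0]]' --claw 0.85

```text
t: 121.55
position: [0.5921, 0.0307, 0.1856]
ee_rot: [0.001, 0.676, 0.737, 0.0]
ft_force: [0.5, -0.5, 0.6]
width: 0.0736
grip_force: 0.0
```

```bash
python3 - <<'E'
from h import *
P=[]
for nm in ('scene','top'):
    f=r.grab_frame(nm); P+=[np.round(d['centre'],4).tolist() for d in r.tip_of('paddle_grip',f)[:1]]
print(P)
u=np.array([-.0854,.9963]);v=np.array([-.9963,-.0854])
t=np.array([.582,.181])-.110*u+.065*v; print(t); go([*t,.13])
E
```

```text
[[0.5907, 0.0319, 0.1161]]
[0.5266345 0.065856 ]
t 121.75 p [0.5921 0.0306 0.1841] toolx [-0.087  0.996 -0.   ] tooly [0.996 0.087 0.001] shift [ 1.63 -2.49  2.16]
```

Emit:
play_rows --dp '[[0.4, -0.6, 0], [0.4, -0.6, 0], [0.4, -0.6, 0], [0.4, -0.7, 0], [0, 0, 0.6], [0, 0, 0.7], [0, 0, 0.7], [0, 0, 0.5], [0, 0, 0.3], [0, 0, 0]]' --rot '[[0, 0, 0], [0, 0, 0], [0, 0, 0], [0, 0, 0], [0, 0, 0], [0, 0, 0], [0, 0, 0], [0, 0, 0], [0, 0, 0], [0, 0, 0]]' --claw 0

```text
t: 123.0
position: [0.526, 0.0651, 0.1128]
ee_rot: [-0.0, 0.676, 0.737, -0.0]
ft_force: [0.4, 0.0, 0.3]
width: 0.0004
grip_force: 0.0
```

Emit:
play_rows --dp '[[0, 0, 0.05], [0, 0, 0.05], [0, 0, 0.05], [0, 0, 0.05], [0, 0, 0.05], [0, 0, 0], [0, 0, 0], [0, 0, 0], [0, 0, 0], [0, 0, 0]]' --rot '[[0, 0, 0], [0, 0, 0], [0, 0, 0], [0, 0, 0], [0, 0, 0], [0, 0, 0], [0, 0, 0], [0, 0, 0], [0, 0, 0], [0, 0, 0]]'

```text
t: 124.25
position: [0.5261, 0.065, 0.107]
ee_rot: [0.0, 0.676, 0.737, -0.0]
ft_force: [-0.1, 0.7, 0.9]
width: 0.0002
grip_force: 0.0
```

Emit:
play_rows --dp '[[0, 0, 0.05], [0, 0, 0.05], [0, 0, 0.05], [0, 0, 0], [0, 0, 0], [0, 0, 0], [0, 0, 0], [0, 0, 0], [0, 0, 0], [0, 0, 0]]' --rot '[[0, 0, 0], [0, 0, 0], [0, 0, 0], [0, 0, 0], [0, 0, 0], [0, 0, 0], [0, 0, 0], [0, 0, 0], [0, 0, 0], [0, 0, 0]]'

```text
t: 125.5
position: [0.5263, 0.065, 0.1066]
ee_rot: [0.001, 0.676, 0.737, -0.001]
ft_force: [-18.4, -4.2, 41.9]
width: 0.0004
grip_force: 21.0
```

Emit:
play_rows --dp '[[0, 0, -0.2], [0, 0, -0.5], [0, 0, -0.9], [0, 0, -0.9], [0, 0, -0.9], [-0.5, 0, -0.9], [-1, 0, 0], [-1, 0, 0], [-1, 0, 0], [0, 0, 0]]' --rot '[[0, 0, 0], [0, 0, 0], [0, 0, 0], [0, 0, 0], [0, 0, 0], [0, 0, 0], [0, 0, 0], [0, 0, 0], [0, 0, 0], [0, 0, 0]]'

```text
t: 126.75
position: [0.5338, -0.0242, 0.2109]
ee_rot: [0.0, 0.677, 0.736, -0.0]
ft_force: [0.3, 0.4, 0.2]
width: 0.0005
grip_force: 0.0
```

Emit:
play_rows --dp '[[-1, 0, 0], [-1, 0, 0], [-1, 0, 0], [-1, 0, 0], [-1, 0, 0], [-1, 0, 0], [0, 0, 0], [0, 0, 0], [0, 0, 0], [0, 0, 0]]' --rot '[[0, 0, 0], [0, 0, 0], [0, 0, 0], [0, 0, 0], [0, 0, 0], [0, 0, 0], [0, 0, 0], [0, 0, 0], [0, 0, 0], [0, 0, 0]]'

```text
t: 128.0
position: [0.5468, -0.171, 0.2109]
ee_rot: [0.0, 0.675, 0.738, 0.0]
ft_force: [0.6, -0.4, -0.7]
width: 0.0006
grip_force: 0.0
```

```bash
python3 - <<'E'
from h import *
for nm in ('scene','top'):
    f=r.grab_frame(nm); print([np.round(d['centre'],4).tolist() for d in r.tip_of('paddle_grip',f)[:1]],[np.round(d['centre'],4).tolist() for d in r.tip_of('jar_near',f)])
    if nm=='scene': cv2.imwrite('pics/end.png',cv2.cvtColor(cv2.resize(f['pixels'][130:290,230:490],None,fx=3,fy=3),cv2.COLOR_RGB2BGR))
E
```

```text
[[0.5962, 0.0289, 0.1165]] [[0.4326, -0.224, -0.0012], [0.5925, 0.0279, 0.1166]]
[[0.5914, 0.0309, 0.1133]] [[0.4387, -0.2289, 0.0005]]
```

View pics/end.png

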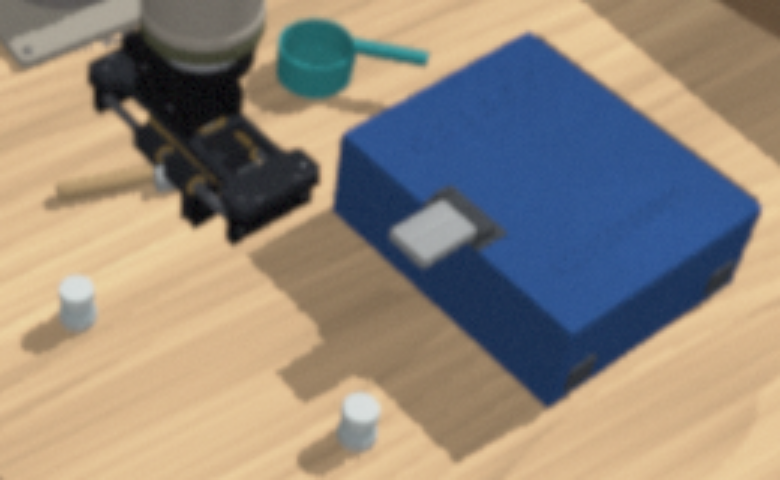

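The lid is flat shut with the paddle level at crop (433,232). Both jars still stand at (77,300) and (358,420). I'll hand it in.

```bash
python3 -c "
from h import *
print(r.finish_job())"
```

```text
the job is handed in; nothing more can be done
None
```

I handed the job in at about 128 s: all five dippers are nested in the chest with their handles fanned apart, the lid is pressed shut with the paddle level, and both jars are where they stood; I did not test that the latch caught, and my last press on the lid reached about 42 N through the closed fingertips.

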